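# Get the sketch box out from under the pastels and the watercolour tin

### The job

First clear the pastel box and the watercolour tin off the sketch box onto the cork mat, then lift the sketch box by its handle onto the middle of the drawing board, square to it. Then put the other two back on the sloping rest as one stack: the pastel box down on the slope with its end square against the backstop, then the tin centred across it on its lid, its end square against the backstop too. Leave the brush jar, the paint tin and the glue bottle standing where they are.

Things in the scene. Friction and masses are not known exactly. Their poses are not given: they have to be found in the camera images.
- sketch_box: Sketch box: flat closed wooden box 130 (x) x 210 (y) x 35 (z) mm, about 0.5 kg, on the slope; the pastel box and the tin lie on its lid, one each side (+-y) of the handle. Origin: centre of the underside, z up through the lid (z = 35). Bar handle on the lid: 90 mm along x, 14 wide (y), from z = 50 to 64, centre z = 57, on two 12 mm posts at x = +-39.
- pastel_box: Pastel box: closed brown cardboard box with a paper patch on the lid, 100 (x) x 62 (y) x 36 (z) mm, about 0.22 kg, the larger of the two on the sketch box. Origin: centre of the underside, z up through the lid. Starts with its x along the rest's x; grip it across its 62 mm width.
- tin: Watercolour tin: closed bare metal tin, 78 (x) x 54 (y) x 28 (z) mm, about 0.16 kg, the smaller of the two on the sketch box. Origin: centre of the underside, z up through the lid. Starts with its x along the rest's x; grip it across its 54 mm width.
- rest: Sloping rest: fixed plywood slope on feet with a backstop along its low edge. Frame tilted 0.21 rad with the slope: origin mid-slope on the surface, 45 mm above the table; x runs down to the backstop, y level along it, z square out of the slope. Surface: x -84 to 68, y +-120 mm. Backstop face at x = 68, 12 thick, 62 high. Boxes do not slide down by themselves: set or push them home.
- mat: Cork mat, the side area: fixed, 150 (x) x 220 (y) x 5 mm thick, flat on the table. Origin: centre of its underside. Room for the two boxes side by side along y.
- board: Drawing board: fixed plywood board with a sheet of paper on it, 165 (x) x 250 (y) x 8 mm thick, flat on the table. Origin: centre of its underside. The sketch box goes on its middle with its long side along the board's long side (y), either way round.
- brush_jar: White ceramic jar with brushes in it, 72 mm across, jar 95 mm and brushes about 210 mm high, loose. Origin: centre of the underside. To be left alone.
- paint_tin: Round closed paint tin, 76 mm across, 85 mm high, loose. Origin: centre of the underside. To be left alone.
- glue_bottle: White glue bottle, 52 mm across, 130 mm high, loose. Origin: centre of the underside. To be left alone.

How it is judged:
By the outcome, as a careful person would: the job done as asked, in the order asked, and still so for the second after the job is handed in, with the robot touching nothing.
It also fails if it takes over 144 s, if anything falls off the work surface, if the arm or the gripper's body presses on something with over 40 N, if the wrist force passes 120 N, or if a joint passes its speed limit or range.

### The arm

A 7-joint arm with a two-finger parallel gripper is mounted at the origin on the work surface. World frame = base frame: x ahead of the robot, y to its left, z up, the work surface at z = 0. Lengths are in m, angles in rad, forces in N, time in s.
With the tool pointing down it reaches from about 0.35 to 0.9 m from the base axis. Payload 8.1 kg.
Tool frame: the origin (TCP) lies midway between the tips of the shut fingers; the grasp point (between the pads) lies 19 mm behind it; z points along the fingers, y is the line along which they close (so a half turn about z gives the same grasp; the last joint's range is limited). The gripper opens to 92 mm and grips with 3 to 60 N. Pads are 19 mm wide; open, the fingers measure 130 mm over their backs; the gripper's body (75 mm by 190 mm) begins 47 mm behind the grasp point.
Start: joints at [-1.343, 0.434, 0.025, 1.573, -0.012, 1.134, -0.075], TCP at [0.203, 0.591, 0.227] pointing down, gripper open.
Joint ranges: [-2.62, 2.62], [-0.44, 2.09], [-1.27, 1.32], [0.08, 2.57], [-1.32, 4.46], [0.12, 2], [-2.74, 2.74]. Speed limits (rad/s): [2.22, 2.22, 3.01, 3.01, 3.14, 3.14, 3.14].

### API

Orientations are given as a unit quaternion [x, y, z, w].
In Python, from station import status, imaging, order gives the robot as it stands.
- The arm moves only by the shell command python3 -m crank 'ROWS' [OPENING] [FORCE]. ROWS is JSON, a list of rows, each an object of numbers: "dx", "dy", "dz": the shift along the tool's x, y, z normalised to -1 to 1, where 1 is 2.5 cm; "wx", "wy", "wz": the turn, a rotation vector about the tool's x, y, z normalised to -1 to 1, where 1 is 0.15 rad. A call has 1 to 5 rows; each row shifts and turns the commanded pose from where the row before left it, along the tool's axes as they then stand; what a row does not reach is not made up. A row lasts 1/10 s, in which the tool goes at most 50 mm and 8.59 degrees, less where a joint would pass 70% of its speed; a pose out of reach is approached as far as the arm can. A call with a number of a shift or a turn outside -1 to 1 is refused whole. A call with a gripper value outside its range is refused whole. OPENING is the finger opening in mm, from 0 to 91.8, set as the call begins (- or left out, the last holds). The fingers move at their own pace and stop on an object; FORCE is the grip in N (left out, the last holds). Time passes only in rows, so rows that do not move let the fingers close. It gives the time, the measured TCP pose, the force, the opening and the grip force at its end, in the units of the state.
- status.get_obs(): the state, without advancing time (a new reading comes with each control period).
- imaging.snapshot(name): name is "side" or "top" or "wrist"; returns (picture, depth): 420x560x3 uint8, red, green, blue; 420x560 float32, m along the optical axis (not along the pixel's ray), 0 where there is no reading.
- imaging.camera_params(name): a dict with "fx", "fy", "cx", "cy" (pixels), "R" (3x3) and "t" (3): a world point X has camera coordinates R X + t; the wrist camera has in their place "hand_eye" (4x4, takes a point from camera to tool coordinates, whose origin is the TCP and whose axes are the flange's). Camera axes: x right, y down, z forward; pixel columns grow to the right and rows downward; lengths in m; the calibration is good to about 2 mm. A picture is of the moment at which its call begins: read the wrist's pose just before it. camera_params takes no time and is no camera call.
- order.close_job(): hands the job in; it is judged then, once.
The state is a dict: "t": time; "joints": joint angles; "dq": joint speeds; "tau": joint torques, N m; "eef_pos": TCP position; "ee_rot": TCP orientation; "wrist_force": force on the tool from outside, world axes, zero at the start; "ft_torque": the same for the moment, N m; "grip_width": finger opening in m; "gripper_force": force on a finger pad.
Only numpy, scipy, OpenCV 4.12 (cv2) and the standard library are available. Lean on these libraries where they do the work, as an engineer would, in place of code of your own. Each camera call takes 0.05 s, during which the arm holds its last target. There are 200 camera calls.

## Working session

There is one attempt and no reset: what is moved stays moved. The work goes in short steps, Python scripts to look and compute and a shell command to move; the robot and the scene stay as the last step left them, time stands still between calls to the robot, and variables do not carry over. Pictures are saved under pics/ and viewed, at most 14 in all, crops included, and the job is handed in when it is done.

```bash
ls; mkdir -p pics; python3 - <<'E'
from station import status, imaging, order
import cv2,numpy as np
print(status.get_obs())
for n in("top","side"):
    p,d=imaging.snapshot(n); cv2.imwrite(f"pics/{n}0.png",p[:,:,::-1]); np.savez(f"{n}0.npz",p=p,d=d)
    print(n,imaging.camera_params(n),(d>0).mean())
print(imaging.camera_params("wrist"))
E
```

```text
pics
{'t': 0.0, 'joints': array([-1.34258714,  0.43522037,  0.02495313,  1.57411099, -0.01155815,
        1.13398905, -0.07510954]), 'dq': array([0.0011148 , 0.00189323, 0.00168972, 0.00032736, 0.00078016,
       0.00087441, 0.00011876]), 'tau': array([ 3.77755214e-04, -6.67834926e+01,  9.85152237e-01, -3.14468694e+01,
       -6.05250383e-02,  4.24234977e-02,  1.73832527e-04]), 'eef_pos': array([0.20289455, 0.5906041 , 0.22594101]), 'ee_rot': array([ 1.64672946e-01,  9.86347907e-01, -7.90624666e-04, -4.42528426e-05]), 'wrist_force': array([-0.54535883, -0.14835522,  0.50685941]), 'ft_torque': array([0.0065593 , 0.03236093, 0.03017424]), 'gripper_force': 0.0, 'grip_width': 0.0920891364365409}
top {'fx': 418.7131377050407, 'fy': 418.7131377050407, 'cx': 280.26035847635285, 'cy': 207.63493117949236, 'R': array([[-0.01525274, -0.99984267,  0.00905438],
       [-0.98874634,  0.01373442, -0.1489699 ],
       [ 0.14882211, -0.01122469, -0.98880028]]), 't': array([-0.00678845,  0.63756315,  1.27961086])} 0.9960926870748299
side {'fx': 407.1891132320664, 'fy': 407.1891132320664, 'cx': 276.14764706915975, 'cy': 206.20799417220223, 'R': array([[ 0.87829484, -0.4778599 , -0.01575092],
       [-0.34627027, -0.61302928, -0.71013519],
       [ 0.32968936,  0.62916215, -0.70388914]]), 't': array([-0.54706499,  0.27800264,  1.06799678])} 0.9962585034013606
{'fx': 367.6736316958483, 'fy': 367.6736316958483, 'cx': 276.6000373063444, 'cy': 212.59310191132715, 'hand_eye': array([[-6.43224376e-05, -9.58112660e-01, -2.86391560e-01,
         7.62610682e-02],
       [ 9.99999989e-01, -2.34019105e-05, -1.46305883e-04,
         3.42087258e-04],
       [ 1.33475409e-04, -2.86391567e-01,  9.58112651e-01,
        -1.58188144e-01],
       [ 0.00000000e+00,  0.00000000e+00,  0.00000000e+00,
         1.00000000e+00]])}
```

View pics/top0.png

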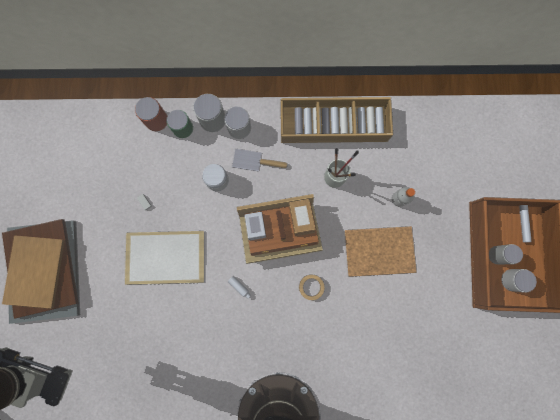

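View pics/side0.png

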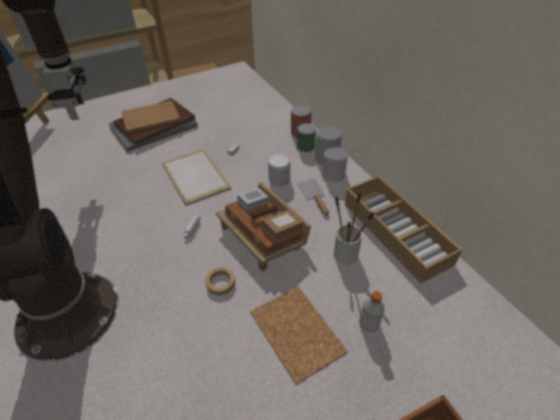

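The top view shows the rest with its boxes at about (280,230), tin at (256,225), pastel box at (303,215), mat at (380,251), board at (165,258), paint tin at (215,178), jar at (338,175) and glue bottle at (404,196). The side view agrees. Next I measure with depth and a crop.

```bash
cat > h.py <<'E'
import numpy as np,cv2
from station import status, imaging
from scipy.spatial.transform import Rotation as Ro
def cloud(n,p,d,obs=None):
    c=imaging.camera_params(n); v,u=np.mgrid[:420,:560]
    P=np.dstack([(u-c['cx'])/c['fx']*d,(v-c['cy'])/c['fy']*d,d])
    if n=='wrist':
        H=c['hand_eye']; P=P@H[:3,:3].T+H[:3,3]
        return P@Ro.from_quat(obs['ee_rot']).as_matrix().T+obs['eef_pos']
    return (P-c['t'])@c['R']
def snap(n,f=None):
    o=status.get_obs(); p,d=imaging.snapshot(n)
    if f: cv2.imwrite(f'pics/{f}.png',p[:,:,::-1])
    return p,d,cloud(n,p,d,o)
def rect(M,X):
    c,n=max([(c,cv2.contourArea(c)) for c in cv2.findContours(M.astype(np.uint8),0,1)[0]],key=lambda a:a[1])
    m=np.zeros(M.shape,np.uint8); cv2.drawContours(m,[c],-1,1,-1); q=X[(m>0)&M]
    (cx,cy),(w,h),a=cv2.minAreaRect((q[:,:2]*1000).astype(np.float32))
    return np.round([cx,cy,w,h,a],1),np.round(np.percentile(q[:,2],[5,50,95])*1000,1),len(q)
E
python3 - <<'E'
from h import *
z=np.load('top0.npz');p,d=z['p'],z['d'];X=cloud('top',p,d)
cv2.imwrite('pics/crop.png',cv2.resize(p[190:275,230:330,::-1],None,fx=7,fy=7,interpolation=cv2.INTER_CUBIC))
Z=X[:,:,2]*1000
np.set_printoptions(linewidth=250)
print(Z[192:270:3,234:328:4].astype(int))
v,u=np.mgrid[:420,:560]
def box(a,b,c,e): return (u>a)&(u<b)&(v>c)&(v<e)
hsv=cv2.cvtColor(p,cv2.COLOR_RGB2HSV)
print('table',np.median(Z[300:320,150:230]),np.median(Z[300:320,350:420]))
print('mat',rect(box(335,425,220,285)&(hsv[:,:,1]>90),X))
print('board',rect(box(115,215,220,295)&(Z>4),X))
for n,b in dict(paint=(195,235,160,195),jar=(320,362,145,192),glue=(385,420,182,212)).items(): print(n,rect(box(*b)&(Z>25),X))
print('rest',rect(box(225,330,185,275)&(Z>15),X))
E
```

```text
[[   0    4   -2   -1    1    0    2    2   -1   -1    3    3    4    2    1    7   -3    0    2    0    4    3    4    0]
 [  -2    3   -1    3    0    0   -1    1    1   -1    4   -3    3   -1    2    1   -2    0   88   91    4    1    2   -1]
 [   0   -3    1    0    5   -1   -1   -1    1    0   -3   -2   -2   -3   90   89   90   93   93   89   -3    0    0    0]
 [   1    0   -3   -1    0    0    2   -1    4   86   92   89   90   91   94   99  102  102  104   61    2    2   -2   -2]
 [   1    0    0   -1    4   92   93   87   92   95   86   82   77   73  105  105  108  104  107   65    2   -3    0    0]
 [   0   95   91   89   91   90   85   81   71   69   67   56   68   65  108  104  108  105  109  107    2   -1    3    2]
 [  -1   92   82   77   74   64 1360   59   69   67   67   68 1360   66   88  103  113  105  105  108   36    0   -2   -1]
 [   0   60   60   69   95  104   98   92   69   69   67   97   70   68   73  110  111  110  110  107   38    1    2    2]
 [   4    1   37  101  102   99   99   98   69   73   75  103   69   76   74  113  112  115  114  111   41    7    0
[... 1961 characters left out ...]
-3    6    0]
 [   1    0   -2    0   -4    3    2    6    3    0    3    2   -5    2    3    0    1   -1    7   -1   -1    7    2    1]]
table 0.5112760513753989 0.7264045776913309
mat (array([ 493.6, -222.3,  146.6,  446.2,    2.3]), array([ 1.1,  5.9, 10.5]), 3053)
board (array([494.7, 245.3, 181. , 485.1,   3.6]), array([ 5. ,  8.8, 13.5]), 3924)
paint (array([614.7,  90.7, 387.8,  75.4,  38.7]), array([43.5, 84.4, 89.1]), 527)
jar (array([ 603.5, -130.9,   84.2,  409.1,   63.2]), array([ 33.8,  86.5, 198.2]), 484)
glue (array([ 548.4, -219.4,   51.9,  484.7,   32.5]), array([ 35.6,  88.5, 132.3]), 316)
rest (array([550.1, -15.7, 213.3, 240.4,   8.9]), array([ 50. ,  87.9, 117.2]), 4410)
```

View pics/crop.png

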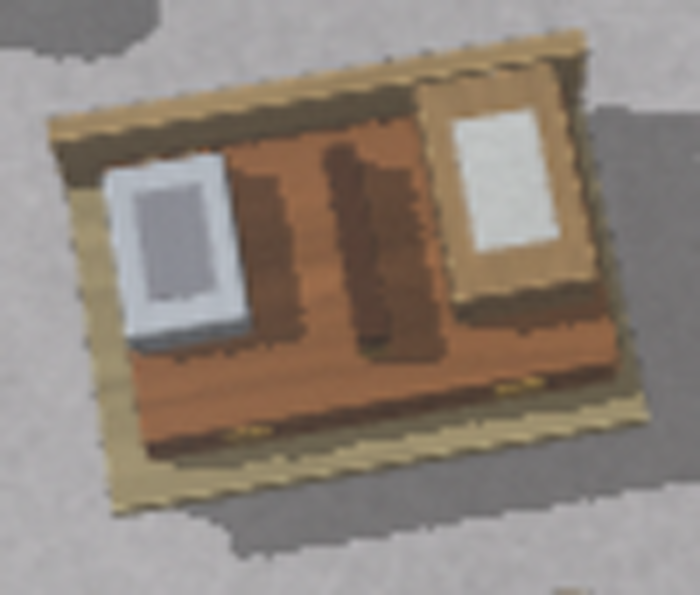

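The crop shows the backstop along the far (upper) side of the rest, (50,130) to (585,40), so the slope runs down away from the robot. Its yaw is about 9.5°. The handle lies between the tin and the pastel box. I'll bring the wrist camera over it.

```bash
python3 -m crank '[{"wz":-0.83},{"wz":-0.83},{"wz":-0.83},{"wz":-0.83},{"dz":-1}]' 91
python3 -m crank '[{"dx":-0.3,"dy":-1,"dz":-0.15},{"dx":-0.3,"dy":-1,"dz":-0.15},{"dx":-0.3,"dy":-1,"dz":-0.15},{"dx":-0.3,"dy":-1,"dz":-0.15},{"dx":-0.3,"dy":-1,"dz":-0.15}]'
```

```text
validation failed for argument at $[0]...
validation failed for argument at $[0]...
```

```bash
python3 -m crank '[{"dx":0,"dy":0,"dz":0,"wx":0,"wy":0,"wz":-0.83},{"dx":0,"dy":0,"dz":0,"wx":0,"wy":0,"wz":-0.83},{"dx":0,"dy":0,"dz":0,"wx":0,"wy":0,"wz":-0.83},{"dx":0,"dy":0,"dz":0,"wx":0,"wy":0,"wz":-0.83},{"dx":0,"dy":0,"dz":-1,"wx":0,"wy":0,"wz":0}]' 91
python3 -m crank '[{"dx":-0.3,"dy":-1,"dz":-0.15,"wx":0,"wy":0,"wz":0},{"dx":-0.3,"dy":-1,"dz":-0.15,"wx":0,"wy":0,"wz":0},{"dx":-0.3,"dy":-1,"dz":-0.15,"wx":0,"wy":0,"wz":0},{"dx":-0.3,"dy":-1,"dz":-0.15,"wx":0,"wy":0,"wz":0},{"dx":-0.3,"dy":-1,"dz":-0.15,"wx":0,"wy":0,"wz":0}]'
```

```text
t: 0.6
eef_pos: [0.2027, 0.5889, 0.2483]
ee_rot: [-0.086, 0.996, -0.003, -0.001]
wrist_force: [0.5, -0.0, -0.3]
grip_width: 0.0912
gripper_force: 0.0
t: 1.1
eef_pos: [0.2611, 0.4728, 0.2703]
ee_rot: [-0.083, 0.997, -0.0, -0.0]
wrist_force: [0.9, 0.2, 0.6]
grip_width: 0.0909
gripper_force: 0.0
```

```bash
python3 -m crank '[{"dx":-0.3,"dy":-1,"dz":-0.15,"wx":0,"wy":0,"wz":0},{"dx":-0.3,"dy":-1,"dz":-0.15,"wx":0,"wy":0,"wz":0},{"dx":-0.3,"dy":-1,"dz":-0.15,"wx":0,"wy":0,"wz":0},{"dx":-0.3,"dy":-1,"dz":-0.15,"wx":0,"wy":0,"wz":0},{"dx":-0.3,"dy":-1,"dz":-0.15,"wx":0,"wy":0,"wz":0}]' >/dev/null
python3 -m crank '[{"dx":-0.3,"dy":-1,"dz":-0.15,"wx":0,"wy":0,"wz":0},{"dx":-0.3,"dy":-1,"dz":-0.15,"wx":0,"wy":0,"wz":0},{"dx":-0.3,"dy":-1,"dz":-0.15,"wx":0,"wy":0,"wz":0},{"dx":-0.3,"dy":-1,"dz":-0.15,"wx":0,"wy":0,"wz":0},{"dx":-0.3,"dy":-1,"dz":-0.15,"wx":0,"wy":0,"wz":0}]' >/dev/null
python3 -m crank '[{"dx":-0.3,"dy":-1,"dz":-0.15,"wx":0,"wy":0,"wz":0},{"dx":-0.3,"dy":-1,"dz":-0.15,"wx":0,"wy":0,"wz":0},{"dx":-0.3,"dy":-1,"dz":-0.15,"wx":0,"wy":0,"wz":0},{"dx":-0.3,"dy":-1,"dz":-0.15,"wx":0,"wy":0,"wz":0},{"dx":-0.3,"dy":-1,"dz":-0.15,"wx":0,"wy":0,"wz":0}]' >/dev/null
python3 -m crank '[{"dx":-0.3,"dy":-1,"dz":-0.15,"wx":0,"wy":0,"wz":0},{"dx":-0.3,"dy":-1,"dz":-0.15,"wx":0,"wy":0,"wz":0},{"dx":-0.3,"dy":-1,"dz":-0.15,"wx":0,"wy":0,"wz":0},{"dx":0,"dy":0,"dz":0,"wx":0,"wy":0,"wz":0},{"dx":0,"dy":0,"dz":0,"wx":0,"wy":0,"wz":0}]'
python3 - <<'E'
from h import *
o=status.get_obs();np.save('o1.npy',o,allow_pickle=True)
p,d,X=snap('wrist','w1');np.savez('w1.npz',p=p,d=d,X=X)
E
```

```text
t: 3.1
eef_pos: [0.4686, 0.0526, 0.3377]
ee_rot: [-0.083, 0.997, 0.0, -0.0]
wrist_force: [0.2, 1.0, 0.5]
grip_width: 0.0911
gripper_force: 0.0
```

View pics/w1.png

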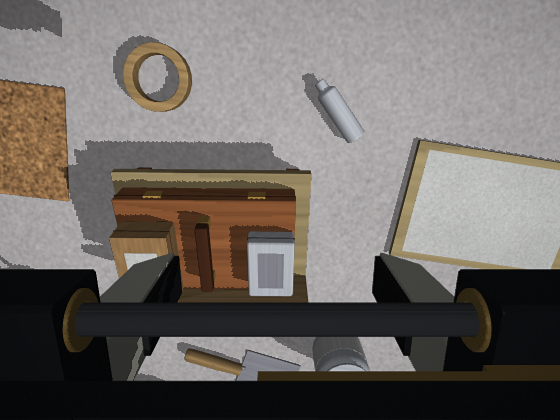

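The wrist view (image right is +y, up is towards the robot) shows the rest at (210,235) partly behind the fingers. The board is at (490,200). I'll shift further ahead and up.

```bash

python3 -m crank '[{"dx":-1,"dy":-0.7,"dz":-0.8,"wx":0,"wy":0,"wz":0},{"dx":-1,"dy":-0.7,"dz":-0.8,"wx":0,"wy":0,"wz":0},{"dx":-1,"dy":-0.7,"dz":-0.8,"wx":0,"wy":0,"wz":0},{"dx":0,"dy":0,"dz":0,"wx":0,"wy":0,"wz":0},{"dx":0,"dy":0,"dz":0,"wx":0,"wy":0,"wz":0}]'
python3 - <<'E'
from h import *
p,d,X=snap('wrist','w2');np.savez('w2.npz',p=p,d=d,X=X,o=np.r_[status.get_obs()['eef_pos'],status.get_obs()['ee_rot']])
E
```

```text
t: 3.65
eef_pos: [0.5513, 0.0145, 0.3973]
ee_rot: [-0.084, 0.996, 0.0, -0.0]
wrist_force: [-0.7, 1.4, 0.6]
grip_width: 0.091
gripper_force: 0.0
```

View pics/w2.png

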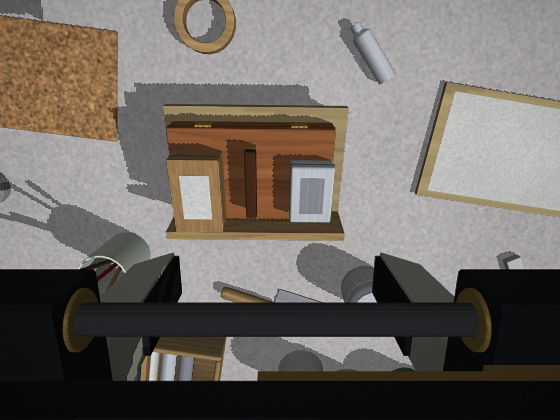

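The view shows the whole rest: rear edge (164,106) to (348,107), backstop (166,239) to (342,240), pastel lid about (197,195), handle (250,183), tin lid (312,192). Now to compute the positions.

```bash
cat >> h.py <<'E'
def ray(o,u,v,z):   # wrist pixel -> world plane z ; o=[pos,quat]
    c=imaging.camera_params('wrist');H=c['hand_eye'];R=Ro.from_quat(o[3:]).as_matrix()
    r=R@H[:3,:3]@np.array([(u-c['cx'])/c['fx'],(v-c['cy'])/c['fy'],1]); t=R@H[:3,3]+o[:3]
    return t+r*(z-t[2])/r[2]
def quad(M):
    c=max(cv2.findContours(M.astype(np.uint8),0,1)[0],key=cv2.contourArea)
    for e in range(2,30):
        a=cv2.approxPolyDP(c,e,True)
        if len(a)<=4: break
    return a[:,0].astype(float), cv2.minAreaRect(c)
E
python3 - <<'E'
from h import *
z=np.load('w2.npz');p,d,X,o=z['p'],z['d'],z['X'],z['o']
v,u=np.mgrid[:420,:560]
Z=cv2.medianBlur(X[:,:,2].astype(np.float32),3)*1000
b=lambda a,bb,c,e:(u>a)&(u<bb)&(v>c)&(v<e)
q,_=quad(b(145,365,90,260)&(Z>35)); print('rest quad',q.tolist())
for a in q:
    h=.0625 if a[1]<170 else .089
    print(np.round(ray(o,*a,h)*1000,1))
# backstop top
m=b(150,360,215,250)&(abs(Z-90)<8); 
ys=[]
q,_=quad(m); print('bs',q.tolist(),[np.round(ray(o,*a,.090)*1000,1).tolist() for a in q])
hsv=cv2.cvtColor(p,cv2.COLOR_RGB2HSV)
for n,bb in dict(pastel=(160,232,140,236),tin=(280,345,145,232),handle=(238,266,135,225)).items():
    m=b(*bb)&(Z>(95 if n!='handle' else 95)); print(n,rect(m,X)); q,_=quad(m);print(q.tolist())
E
```

```text
rest quad [[163.0, 105.0], [168.0, 238.0], [343.0, 239.0], [346.0, 106.0]]
[ 502.2 -141.7   62.5]
[ 672.2 -113.4   89. ]
[634. 120.  89.]
[464.   90.7  62.5]
bs [[166.0, 230.0], [344.0, 234.0], [224.0, 216.0], [222.0, 232.0]] [[660.8, -116.7, 90.0], [626.5, 119.5, 90.0], [628.3, -42.7, 90.0], [651.1, -42.5, 90.0]]
pastel (array([560.4, -72.8, 103. , 199.4,  75.9]), array([101.7, 112.4, 121.4]), 4140)
[[172.0, 152.0], [176.0, 230.0], [222.0, 231.0], [221.0, 154.0]]
tin (array([541.1,  56.9, 155.7,  69.5,  16.5]), array([ 97. , 104.7, 111.2]), 2533)
[[292.0, 163.0], [290.0, 220.0], [328.0, 221.0], [334.0, 165.0]]
handle (array([549.4, -14.9,  29.8, 146.8,  88.9]), array([ 98.9, 108. , 116.4]), 833)
[[247.0, 146.0], [246.0, 216.0], [255.0, 217.0], [255.0, 147.0]]
```

```bash
cat >> h.py <<'E'
RO=np.array([.5646,-.0120,.045]); RR=(Ro.from_euler('z',.164)*Ro.from_euler('y',.21)).as_matrix()
def torest(X): return (X-RO)@RR*1000
E
python3 - <<'E'
from h import *
z=np.load('w2.npz');X=torest(z['X'])
v,u=np.mgrid[:420,:560]
bb=lambda a,b,c,e:(u>a)&(u<b)&(v>c)&(v<e)
B=bb(150,360,95,250); x,y,h=X[...,0],X[...,1],X[...,2]
def rep(n,m,tol):
    k=B&m&(abs(h-tol)<7)
    k=cv2.morphologyEx(k.astype(np.uint8),cv2.MORPH_OPEN,np.ones((3,3)))>0
    q=X[k]; (c,s,a)=cv2.minAreaRect(q[:,:2].astype(np.float32))
    print(n,k.sum(),'z',np.median(q[:,2]).round(1),'ext',np.percentile(q[:,:2],[1,99],axis=0).round(1).tolist(),'rect',np.round([*c,*s,a],1))
rep('surf',abs(y)<130,0)
rep('lid',(abs(y)<115)&(x<-20),35)
rep('lid all',(abs(y)<115)&(x<65),35)
rep('pastel',(y<-15)&(x<66),71); rep('tin',(y>15)&(x<66),63); rep('handle',(abs(y)<20)&(x<66),64); rep('bstop',x>62,62)
E
```

```text
surf 3917 z 0.4 ext [[-83.3, -116.9], [64.0, 119.0]] rect [ -6.8  -0.  240.  153.   89.5]
lid 5077 z 35.4 ext [[-64.6, -106.2], [-21.4, 97.9]] rect [-43.3  -4.3 209.4  46.3  89.5]
lid all 8159 z 35.4 ext [[-64.4, -105.0], [62.1, 96.7]] rect [ -0.6  -4.7 209.4 131.5  89.5]
pastel 3734 z 71.4 ext [[-36.3, -102.7], [61.9, -41.6]] rect [ 13.6 -72.6  62.5 100.6  89.6]
tin 2394 z 63.6 ext [[-24.3, 45.2], [51.0, 98.1]] rect [13.6 71.8 54.1 76.8 89.6]
handle 756 z 64.2 ext [[-43.5, -11.6], [44.3, 2.2]] rect [ 1.1 -4.8 14.1 90.2 89.6]
bstop 1635 z 62.1 ext [[68.3, -118.0], [81.1, 116.4]] rect [ 72.2  -1.  239.2  19.3  89.5]
```

```bash
python3 - <<'E'
from h import *
z=np.load('top0.npz');p,d=z['p'],cv2.medianBlur(z['d'],5);X=cloud('top',p,d);Z=X[...,2]*1000
v,u=np.mgrid[:420,:560]
def box(a,b,c,e): return (u>a)&(u<b)&(v>c)&(v<e)
hsv=cv2.cvtColor(p,cv2.COLOR_RGB2HSV)
print('mat',rect(box(335,425,220,285)&(hsv[:,:,1]>90)&(abs(Z)<20),X))
print('board',rect(box(115,215,220,295)&(Z>4),X))
for n,b in dict(paint=(195,235,160,195),jar=(320,362,145,192),glue=(385,420,182,212)).items(): print(n,rect(box(*b)&(Z>40)&(Z<250),X))
q=X[box(310,375,140,195)&(Z>110)&(Z<260)]*1000;print('brush',q.min(0),q.max(0))
s=np.load('side0.npz');ds=cv2.medianBlur(s['d'],3);Y=cloud('side',s['p'],ds)*1000
k=(Y[...,0]>570)&(Y[...,0]<800)&(Y[...,1]>-230)&(Y[...,1]<-60)&(Y[...,2]>100)&(Y[...,2]<260);q=Y[k];print('brush side',len(q),q[::12].round().astype(int).tolist()[:40])
E
```

```text
mat (array([ 498.2, -336.4,  147. ,  217.5,    2.2]), array([4.3, 5.8, 6.9]), 3053)
board (array([488.9, 358.2, 253.9, 168.5,  90. ]), array([ 6.4,  8.7, 10. ]), 4084)
paint (array([737.6, 189.1,  71.8,  72. ,  86.5]), array([56.4, 84.8, 86.3]), 499)
jar (array([ 747.6, -200.6,   74.3,   76.4,   70.9]), array([ 46.3,  76.4, 168. ]), 355)
glue (array([ 666. , -404.7,   52.7,   45.2,   33.6]), array([ 48. ,  89.6, 130.9]), 289)
brush [ 711.36551139 -240.67421895  115.4781705 ] [ 780.83893325 -158.95860279  197.70074836]
brush side 659 [[777, -177, 210], [780, -180, 200], [725, -158, 201], [718, -159, 197], [719, -159, 191], [771, -182, 181], [770, -181, 173], [770, -182, 167], [770, -184, 160], [650, -61, 100], [644, -65, 102], [625, -65, 107], [768, -185, 143], [631, -72, 107], [588, -60, 114], [620, -73, 109], [729, -170, 142], [600, -68, 111], [632, -80, 106], [765, -186, 134], [597, -73, 113], [630, -84, 107], [763, -185, 130], [595, -78, 114], [628, -88, 107], [764, -185, 125], [598, -84, 115], [630, -94, 107], [766, -188, 123], [602, -87, 111], [634, -99, 105], [570, -82, 119], [603, -91, 111], [635, -103, 105], [571, -86, 119], [603, -98, 113], [636, -106, 103], [577, -93, 118], [608, -104, 112], [709, -229, 176]]
```

```bash
cat >> h.py <<'E'
RR=(Ro.from_euler('z',.16)*Ro.from_euler('y',.21)).as_matrix()
F=np.diag([-1,1,-1.])
def rest(x,y,z): return RO+RR@np.array([x,y,z])/1000
def plan(p,yaw=.16,tilt=.21):
    o=status.get_obs();C=Ro.from_quat(o['ee_rot']); T=Ro.from_matrix((Ro.from_euler('z',yaw)*Ro.from_euler('y',tilt)).as_matrix()@F)
    r=(C.inv()*T).as_rotvec()/.15; t=T.inv().apply(np.array(p)-o['eef_pos'])/.025
    print('turn',r.round(2),'then shift',t.round(2),'| tcp',o['eef_pos'].round(4),'->',np.round(p,4))
E
python3 -c "
from h import *
plan(rest(13.5,-72.5,119))"
```

```text
turn [-0.    1.39  0.06] then shift [-3.85 -4.05  8.93] | tcp [0.5506 0.0148 0.3971] -> [ 0.6137 -0.0775  0.1586]
```

```bash
python3 -m crank '[{"dx":0,"dy":0,"dz":0,"wx":0,"wy":0.7,"wz":0.03},{"dx":0,"dy":0,"dz":0,"wx":0,"wy":0.7,"wz":0.03},{"dx":-0.77,"dy":-0.81,"dz":0,"wx":0,"wy":0,"wz":0},{"dx":-0.77,"dy":-0.81,"dz":0,"wx":0,"wy":0,"wz":0},{"dx":-0.77,"dy":-0.81,"dz":0.9,"wx":0,"wy":0,"wz":0}]' 72 >/dev/null
python3 -m crank '[{"dx":-0.77,"dy":-0.81,"dz":1,"wx":0,"wy":0,"wz":0},{"dx":-0.77,"dy":-0.81,"dz":1,"wx":0,"wy":0,"wz":0},{"dx":0,"dy":0,"dz":1,"wx":0,"wy":0,"wz":0},{"dx":0,"dy":0,"dz":1,"wx":0,"wy":0,"wz":0},{"dx":0,"dy":0,"dz":1,"wx":0,"wy":0,"wz":0}]' >/dev/null
python3 -m crank '[{"dx":0,"dy":0,"dz":1,"wx":0,"wy":0,"wz":0},{"dx":0,"dy":0,"dz":1,"wx":0,"wy":0,"wz":0},{"dx":0,"dy":0,"dz":1,"wx":0,"wy":0,"wz":0},{"dx":0,"dy":0,"dz":0,"wx":0,"wy":0,"wz":0},{"dx":0,"dy":0,"dz":0,"wx":0,"wy":0,"wz":0}]'
python3 -c "
from h import *
plan(rest(13.5,-72.5,39))"
```

```text
t: 5.2
eef_pos: [0.614, -0.078, 0.1607]
ee_rot: [-0.079, 0.991, -0.008, -0.105]
wrist_force: [0.4, -0.1, 0.5]
grip_width: 0.0721
gripper_force: 0.0
turn [ 0.   -0.01 -0.01] then shift [-0.01  0.02  3.28] | tcp [ 0.614  -0.078   0.1607] -> [ 0.5972 -0.0802  0.0803]
```

Good tracking. Descend, grip and lift.

```bash
python3 -m crank '[{"dx":0,"dy":0,"dz":0.9,"wx":0,"wy":0,"wz":0},{"dx":0,"dy":0,"dz":0.9,"wx":0,"wy":0,"wz":0},{"dx":0,"dy":0,"dz":0.9,"wx":0,"wy":0,"wz":0},{"dx":0,"dy":0,"dz":0.58,"wx":0,"wy":0,"wz":0},{"dx":0,"dy":0,"dz":0,"wx":0,"wy":0,"wz":0}]' 72
python3 -m crank '[{"dx":0,"dy":0,"dz":0,"wx":0,"wy":0,"wz":0},{"dx":0,"dy":0,"dz":0,"wx":0,"wy":0,"wz":0},{"dx":0,"dy":0,"dz":0,"wx":0,"wy":0,"wz":0},{"dx":0,"dy":0,"dz":0,"wx":0,"wy":0,"wz":0},{"dx":0,"dy":0,"dz":0,"wx":0,"wy":0,"wz":0}]' 40 18
python3 -c "
from h import *
plan(rest(13.5,-72.5,39))"
```

```text
t: 5.7
eef_pos: [0.5972, -0.0814, 0.0799]
ee_rot: [-0.079, 0.991, -0.008, -0.105]
wrist_force: [-0.2, 0.7, -0.4]
grip_width: 0.0717
gripper_force: 0.0
t: 6.2
eef_pos: [0.5991, -0.0816, 0.0818]
ee_rot: [-0.079, 0.992, -0.009, -0.103]
wrist_force: [2.0, 1.1, 6.5]
grip_width: 0.0617
gripper_force: 18.0
turn [-0.    0.02 -0.01] then shift [0.05 0.07 0.07] | tcp [ 0.5991 -0.0816  0.0818] -> [ 0.5972 -0.0802  0.0803]
```

```bash
python3 -m crank '[{"dx":0,"dy":0,"dz":-0.5,"wx":0,"wy":0,"wz":0},{"dx":0,"dy":0,"dz":-1,"wx":0,"wy":0,"wz":0},{"dx":0,"dy":0,"dz":-1,"wx":0,"wy":0,"wz":0},{"dx":0,"dy":0,"dz":-1,"wx":0,"wy":0,"wz":0},{"dx":0,"dy":0,"dz":-1,"wx":0,"wy":0,"wz":0}]' 
python3 -m crank '[{"dx":0.5,"dy":0,"dz":0,"wx":0,"wy":-0.7,"wz":0},{"dx":0.5,"dy":0,"dz":0,"wx":0,"wy":-0.7,"wz":0},{"dx":0,"dy":0,"dz":0,"wx":0,"wy":0,"wz":0},{"dx":0,"dy":0,"dz":0,"wx":0,"wy":0,"wz":0}]'
python3 -c "
from h import *
plan([.5,-.391,.10],.16,0)"
```

```text
t: 6.7
eef_pos: [0.6211, -0.0783, 0.1921]
ee_rot: [-0.078, 0.991, -0.009, -0.104]
wrist_force: [1.4, -0.1, -2.4]
grip_width: 0.0618
gripper_force: 18.0
t: 7.1
eef_pos: [0.5956, -0.0824, 0.1954]
ee_rot: [-0.078, 0.997, -0.0, 0.0]
wrist_force: [-0.8, -0.2, -2.6]
grip_width: 0.0618
gripper_force: 18.0
turn [-0.    0.   -0.02] then shift [  5.74 -11.58   3.82] | tcp [ 0.5956 -0.0824  0.1954] -> [ 0.5   -0.391  0.1  ]
```

```bash
python3 -m crank '[{"dx":0.48,"dy":-0.97,"dz":0,"wx":0,"wy":0,"wz":0},{"dx":0.48,"dy":-0.97,"dz":0,"wx":0,"wy":0,"wz":0},{"dx":0.48,"dy":-0.97,"dz":0,"wx":0,"wy":0,"wz":0},{"dx":0.48,"dy":-0.97,"dz":0,"wx":0,"wy":0,"wz":0},{"dx":0.48,"dy":-0.97,"dz":0,"wx":0,"wy":0,"wz":0}]' >/dev/null
python3 -m crank '[{"dx":0.48,"dy":-0.97,"dz":0,"wx":0,"wy":0,"wz":0},{"dx":0.48,"dy":-0.97,"dz":0,"wx":0,"wy":0,"wz":0},{"dx":0.48,"dy":-0.97,"dz":0,"wx":0,"wy":0,"wz":0},{"dx":0.48,"dy":-0.97,"dz":0.4,"wx":0,"wy":0,"wz":0},{"dx":0.48,"dy":-0.97,"dz":0.9,"wx":0,"wy":0,"wz":0}]' >/dev/null
python3 -m crank '[{"dx":0.48,"dy":-0.97,"dz":1,"wx":0,"wy":0,"wz":0},{"dx":0.48,"dy":-0.97,"dz":1,"wx":0,"wy":0,"wz":0},{"dx":0,"dy":0,"dz":1,"wx":0,"wy":0,"wz":0},{"dx":0,"dy":0,"dz":0.5,"wx":0,"wy":0,"wz":0},{"dx":0,"dy":0,"dz":0,"wx":0,"wy":0,"wz":0}]'
python3 -c "
from h import *
plan([.5,-.391,.0115],.16,0)"
```

```text
t: 8.6
eef_pos: [0.5005, -0.3908, 0.0726]
ee_rot: [-0.08, 0.997, 0.001, -0.001]
wrist_force: [0.5, 0.1, -2.7]
grip_width: 0.0622
gripper_force: 18.0
turn [ 0.01 -0.02 -0.  ] then shift [ 0.02 -0.    2.44] | tcp [ 0.5005 -0.3908  0.0726] -> [ 0.5    -0.391   0.0115]
```

```bash
python3 -m crank '[{"dx":0,"dy":0,"dz":0.8,"wx":0,"wy":0,"wz":0},{"dx":0,"dy":0,"dz":0.8,"wx":0,"wy":0,"wz":0},{"dx":0,"dy":0,"dz":0.5,"wx":0,"wy":0,"wz":0},{"dx":0,"dy":0,"dz":0.3,"wx":0,"wy":0,"wz":0},{"dx":0,"dy":0,"dz":0,"wx":0,"wy":0,"wz":0}]' 
python3 -c "
from h import *
plan([.5,-.391,.0095],.16,0)"
```

```text
t: 9.1
eef_pos: [0.5005, -0.3917, 0.0142]
ee_rot: [-0.079, 0.997, -0.0, -0.0]
wrist_force: [-1.0, -0.3, -2.2]
grip_width: 0.062
gripper_force: 18.0
turn [-0.   -0.   -0.01] then shift [0.02 0.03 0.19] | tcp [ 0.5005 -0.3917  0.0142] -> [ 0.5    -0.391   0.0095]
```

```bash
python3 -m crank '[{"dx":0,"dy":0,"dz":0.12,"wx":0,"wy":0,"wz":0},{"dx":0,"dy":0,"dz":0,"wx":0,"wy":0,"wz":0}]' 
python3 -m crank '[{"dx":0,"dy":0,"dz":0.06,"wx":0,"wy":0,"wz":0},{"dx":0,"dy":0,"dz":0,"wx":0,"wy":0,"wz":0}]'
python3 -m crank '[{"dx":0,"dy":0,"dz":0.04,"wx":0,"wy":0,"wz":0},{"dx":0,"dy":0,"dz":0,"wx":0,"wy":0,"wz":0}]'
```

```text
t: 9.3
eef_pos: [0.5006, -0.3924, 0.012]
ee_rot: [-0.079, 0.997, -0.001, 0.0]
wrist_force: [0.3, 0.5, -2.0]
grip_width: 0.0618
gripper_force: 18.0
t: 9.5
eef_pos: [0.5006, -0.3926, 0.0107]
ee_rot: [-0.079, 0.997, -0.001, 0.001]
wrist_force: [-0.1, 1.1, 2.3]
grip_width: 0.0618
gripper_force: 18.0
t: 9.7
eef_pos: [0.5006, -0.3926, 0.0107]
ee_rot: [-0.079, 0.997, -0.001, 0.001]
wrist_force: [-4.0, 3.9, 13.7]
grip_width: 0.062
gripper_force: 18.0
```

```bash
python3 -m crank '[{"dx":0,"dy":0,"dz":0,"wx":0,"wy":0,"wz":0},{"dx":0,"dy":0,"dz":0,"wx":0,"wy":0,"wz":0},{"dx":0,"dy":0,"dz":-0.4,"wx":0,"wy":0,"wz":0},{"dx":0,"dy":0,"dz":-1,"wx":0,"wy":0,"wz":0},{"dx":0,"dy":0,"dz":-1,"wx":0,"wy":0,"wz":0}]' 80
python3 -m crank '[{"dx":0,"dy":0,"dz":-1,"wx":0,"wy":0,"wz":0},{"dx":0,"dy":0,"dz":-1,"wx":0,"wy":0,"wz":0},{"dx":0,"dy":0,"dz":-1,"wx":0,"wy":0,"wz":0},{"dx":0,"dy":0,"dz":-1,"wx":0,"wy":0.7,"wz":0},{"dx":0,"dy":0,"dz":-1,"wx":0,"wy":0.7,"wz":0}]' 66
python3 -c "
from h import *
plan(rest(13.5,72,119),.16)"
```

```text
t: 10.2
eef_pos: [0.4998, -0.3921, 0.0697]
ee_rot: [-0.079, 0.997, -0.0, -0.0]
wrist_force: [-0.4, -0.1, -0.9]
grip_width: 0.0797
gripper_force: 0.0
t: 10.7
eef_pos: [0.5012, -0.3929, 0.197]
ee_rot: [-0.077, 0.991, -0.01, -0.106]
wrist_force: [-0.3, -0.4, -0.1]
grip_width: 0.0662
gripper_force: 0.0
turn [-0.01 -0.02 -0.04] then shift [-6.63 17.52  0.16] | tcp [ 0.5012 -0.3929  0.197 ] -> [0.5907 0.0651 0.1586]
```

```bash
python3 -m crank '[{"dx":-0.37,"dy":0.97,"dz":0,"wx":0,"wy":0,"wz":0},{"dx":-0.37,"dy":0.97,"dz":0,"wx":0,"wy":0,"wz":0},{"dx":-0.37,"dy":0.97,"dz":0,"wx":0,"wy":0,"wz":0},{"dx":-0.37,"dy":0.97,"dz":0,"wx":0,"wy":0,"wz":0},{"dx":-0.37,"dy":0.97,"dz":0,"wx":0,"wy":0,"wz":0}]' >/dev/null
python3 -m crank '[{"dx":-0.37,"dy":0.97,"dz":0,"wx":0,"wy":0,"wz":0},{"dx":-0.37,"dy":0.97,"dz":0,"wx":0,"wy":0,"wz":0},{"dx":-0.37,"dy":0.97,"dz":0,"wx":0,"wy":0,"wz":0},{"dx":-0.37,"dy":0.97,"dz":0,"wx":0,"wy":0,"wz":0},{"dx":-0.37,"dy":0.97,"dz":0,"wx":0,"wy":0,"wz":0}]' >/dev/null
python3 -m crank '[{"dx":-0.37,"dy":0.97,"dz":0,"wx":0,"wy":0,"wz":0},{"dx":-0.37,"dy":0.97,"dz":0,"wx":0,"wy":0,"wz":0},{"dx":-0.37,"dy":0.97,"dz":0,"wx":0,"wy":0,"wz":0},{"dx":-0.37,"dy":0.97,"dz":0,"wx":0,"wy":0,"wz":0},{"dx":-0.37,"dy":0.97,"dz":0,"wx":0,"wy":0,"wz":0}]' >/dev/null
python3 -m crank '[{"dx":-0.37,"dy":0.97,"dz":0,"wx":0,"wy":0,"wz":0},{"dx":-0.37,"dy":0.97,"dz":0,"wx":0,"wy":0,"wz":0},{"dx":-0.37,"dy":0.97,"dz":0,"wx":0,"wy":0,"wz":0},{"dx":0,"dy":0,"dz":0,"wx":0,"wy":0,"wz":0},{"dx":0,"dy":0,"dz":0,"wx":0,"wy":0,"wz":0}]' 
python3 -c "
from h import *
plan(rest(13.5,72,39),.16)"
```

```text
t: 12.7
eef_pos: [0.5948, 0.0653, 0.159]
ee_rot: [-0.079, 0.991, -0.009, -0.104]
wrist_force: [0.5, -0.2, 1.0]
grip_width: 0.066
gripper_force: 0.0
turn [-0.01  0.   -0.01] then shift [0.16 0.02 3.25] | tcp [0.5948 0.0653 0.159 ] -> [0.5742 0.0625 0.0803]
```

```bash
python3 -m crank '[{"dx":0.16,"dy":0,"dz":0.9,"wx":0,"wy":0,"wz":0},{"dx":0,"dy":0,"dz":0.9,"wx":0,"wy":0,"wz":0},{"dx":0,"dy":0,"dz":0.9,"wx":0,"wy":0,"wz":0},{"dx":0,"dy":0,"dz":0.55,"wx":0,"wy":0,"wz":0},{"dx":0,"dy":0,"dz":0,"wx":0,"wy":0,"wz":0}]' 66
python3 -m crank '[{"dx":0,"dy":0,"dz":0,"wx":0,"wy":0,"wz":0},{"dx":0,"dy":0,"dz":0,"wx":0,"wy":0,"wz":0},{"dx":0,"dy":0,"dz":0,"wx":0,"wy":0,"wz":0},{"dx":0,"dy":0,"dz":0,"wx":0,"wy":0,"wz":0},{"dx":0,"dy":0,"dz":0,"wx":0,"wy":0,"wz":0}]' 40 18
python3 -c "
from h import *
plan(rest(13.5,72,39),.16)"
python3 -m crank '[{"dx":0,"dy":0,"dz":-0.5,"wx":0,"wy":0,"wz":0},{"dx":0,"dy":0,"dz":-1,"wx":0,"wy":0,"wz":0},{"dx":0,"dy":0,"dz":-1,"wx":0,"wy":0,"wz":0},{"dx":0,"dy":0,"dz":-1,"wx":0,"wy":0,"wz":0},{"dx":0,"dy":0,"dz":-1,"wx":0,"wy":0,"wz":0}]' 
python3 -m crank '[{"dx":0.5,"dy":0,"dz":0,"wx":0,"wy":-0.7,"wz":0},{"dx":0.5,"dy":0,"dz":0,"wx":0,"wy":-0.7,"wz":0},{"dx":0,"dy":0,"dz":0,"wx":0,"wy":0,"wz":0},{"dx":0,"dy":0,"dz":0,"wx":0,"wy":0,"wz":0}]'
python3 -c "
from h import *
plan([.496,-.286,.10],.16,0)"
```

```text
t: 13.2
eef_pos: [0.5728, 0.0605, 0.0789]
ee_rot: [-0.078, 0.991, -0.009, -0.106]
wrist_force: [0.3, -0.2, 1.0]
grip_width: 0.0663
gripper_force: 0.0
t: 13.7
eef_pos: [0.5753, 0.0616, 0.0811]
ee_rot: [-0.078, 0.992, -0.009, -0.103]
wrist_force: [1.0, -0.7, 6.7]
grip_width: 0.0541
gripper_force: 18.0
turn [-0.    0.02 -0.01] then shift [0.03 0.04 0.04] | tcp [0.5753 0.0616 0.0811] -> [0.5742 0.0625 0.0803]
t: 14.2
eef_pos: [0.5975, 0.0656, 0.1918]
ee_rot: [-0.079, 0.991, -0.009, -0.104]
wrist_force: [0.3, -0.6, -2.6]
grip_width: 0.0537
gripper_force: 18.0
t: 14.6
eef_pos: [0.572, 0.0617, 0.195]
ee_rot: [-0.079, 0.997, 0.0, -0.0]
wrist_force: [0.2, 0.6, -1.5]
grip_width: 0.054
gripper_force: 18.0
turn [ 0.   -0.   -0.01] then shift [  5.22 -13.24   3.8 ] | tcp [0.572  0.0617 0.195 ] -> [ 0.496 -0.286  0.1  ]
```

```bash
python3 -m crank '[{"dx":0.375,"dy":-0.945,"dz":0,"wx":0,"wy":0,"wz":0},{"dx":0.375,"dy":-0.945,"dz":0,"wx":0,"wy":0,"wz":0},{"dx":0.375,"dy":-0.945,"dz":0,"wx":0,"wy":0,"wz":0},{"dx":0.375,"dy":-0.945,"dz":0,"wx":0,"wy":0,"wz":0},{"dx":0.375,"dy":-0.945,"dz":0,"wx":0,"wy":0,"wz":0}]' >/dev/null
python3 -m crank '[{"dx":0.375,"dy":-0.945,"dz":0,"wx":0,"wy":0,"wz":0},{"dx":0.375,"dy":-0.945,"dz":0,"wx":0,"wy":0,"wz":0},{"dx":0.375,"dy":-0.945,"dz":0,"wx":0,"wy":0,"wz":0},{"dx":0.375,"dy":-0.945,"dz":0,"wx":0,"wy":0,"wz":0},{"dx":0.375,"dy":-0.945,"dz":0,"wx":0,"wy":0,"wz":0}]' >/dev/null
python3 -m crank '[{"dx":0.375,"dy":-0.945,"dz":0.3,"wx":0,"wy":0,"wz":0},{"dx":0.375,"dy":-0.945,"dz":0.8,"wx":0,"wy":0,"wz":0},{"dx":0.375,"dy":-0.945,"dz":1,"wx":0,"wy":0,"wz":0},{"dx":0.375,"dy":-0.945,"dz":1,"wx":0,"wy":0,"wz":0},{"dx":0,"dy":0,"dz":1,"wx":0,"wy":0,"wz":0}]' >/dev/null
python3 -m crank '[{"dx":0,"dy":0,"dz":1,"wx":0,"wy":0,"wz":0},{"dx":0,"dy":0,"dz":0.9,"wx":0,"wy":0,"wz":0},{"dx":0,"dy":0,"dz":0.7,"wx":0,"wy":0,"wz":0},{"dx":0,"dy":0,"dz":0.4,"wx":0,"wy":0,"wz":0},{"dx":0,"dy":0,"dz":0,"wx":0,"wy":0,"wz":0}]' 
python3 -c "
from h import *
plan([.496,-.286,.0105],.16,0)"
```

```text
t: 16.6
eef_pos: [0.4958, -0.2858, 0.0156]
ee_rot: [-0.079, 0.997, 0.0, -0.001]
wrist_force: [-0.2, -0.1, -2.2]
grip_width: 0.0541
gripper_force: 18.0
turn [ 0.   -0.01 -0.01] then shift [-0.01 -0.01  0.2 ] | tcp [ 0.4958 -0.2858  0.0156] -> [ 0.496  -0.286   0.0105]
```

```bash
python3 -m crank '[{"dx":0,"dy":0,"dz":0.15,"wx":0,"wy":0,"wz":0},{"dx":0,"dy":0,"dz":0.05,"wx":0,"wy":0,"wz":0},{"dx":0,"dy":0,"dz":0.04,"wx":0,"wy":0,"wz":0},{"dx":0,"dy":0,"dz":0,"wx":0,"wy":0,"wz":0}]' 
python3 -m crank '[{"dx":0,"dy":0,"dz":0,"wx":0,"wy":0,"wz":0},{"dx":0,"dy":0,"dz":0,"wx":0,"wy":0,"wz":0},{"dx":0,"dy":0,"dz":-0.4,"wx":0,"wy":0,"wz":0},{"dx":0,"dy":0,"dz":-1,"wx":0,"wy":0,"wz":0},{"dx":0,"dy":0,"dz":-1,"wx":0,"wy":0,"wz":0}]' 72
python3 -m crank '[{"dx":0,"dy":0,"dz":-1,"wx":0,"wy":0,"wz":0},{"dx":0,"dy":0,"dz":-1,"wx":0,"wy":0,"wz":0},{"dx":0,"dy":0,"dz":-1,"wx":0,"wy":0,"wz":0},{"dx":0,"dy":0,"dz":-1,"wx":0,"wy":0.7,"wz":0},{"dx":0,"dy":0,"dz":-1,"wx":0,"wy":0.7,"wz":0}]' 50
python3 -c "
from h import *
plan(rest(0.5,-4.7,119),.16)"
```

```text
t: 17.0
eef_pos: [0.4959, -0.2859, 0.0112]
ee_rot: [-0.079, 0.997, -0.001, 0.0]
wrist_force: [-1.3, -0.8, -2.0]
grip_width: 0.0541
gripper_force: 18.0
t: 17.5
eef_pos: [0.4952, -0.2858, 0.0719]
ee_rot: [-0.079, 0.997, -0.0, -0.0]
wrist_force: [-0.0, -0.8, -0.3]
grip_width: 0.072
gripper_force: 0.0
t: 18.0
eef_pos: [0.4968, -0.2863, 0.1989]
ee_rot: [-0.077, 0.991, -0.01, -0.106]
wrist_force: [0.5, -0.9, -0.9]
grip_width: 0.0505
gripper_force: 0.0
turn [-0.01 -0.02 -0.04] then shift [-5.63 10.21  0.34] | tcp [ 0.4968 -0.2863  0.1989] -> [ 0.5903 -0.0126  0.1613]
```

```bash
python3 -m crank '[{"dx":-0.5,"dy":0.93,"dz":0,"wx":0,"wy":0,"wz":0},{"dx":-0.5,"dy":0.93,"dz":0,"wx":0,"wy":0,"wz":0},{"dx":-0.5,"dy":0.93,"dz":0,"wx":0,"wy":0,"wz":0},{"dx":-0.5,"dy":0.93,"dz":0,"wx":0,"wy":0,"wz":0},{"dx":-0.5,"dy":0.93,"dz":0,"wx":0,"wy":0,"wz":0}]' >/dev/null
python3 -m crank '[{"dx":-0.5,"dy":0.93,"dz":0,"wx":0,"wy":0,"wz":0},{"dx":-0.5,"dy":0.93,"dz":0,"wx":0,"wy":0,"wz":0},{"dx":-0.5,"dy":0.93,"dz":0,"wx":0,"wy":0,"wz":0},{"dx":-0.5,"dy":0.93,"dz":0,"wx":0,"wy":0,"wz":0},{"dx":-0.5,"dy":0.93,"dz":0,"wx":0,"wy":0,"wz":0}]' >/dev/null
python3 -m crank '[{"dx":-0.5,"dy":0.93,"dz":0,"wx":0,"wy":0,"wz":0},{"dx":0,"dy":0,"dz":0,"wx":0,"wy":0,"wz":0},{"dx":0,"dy":0,"dz":0,"wx":0,"wy":0,"wz":0}]' 
python3 -c "
from h import *
plan(rest(0.5,-4.7,40),.16)
p,d,X=snap('top','t1')
cv2.imwrite('pics/t1c.png',cv2.resize(p[150:300,110:430,::-1],None,fx=2.4,fy=2.4))
"
```

```text
t: 19.3
eef_pos: [0.5906, -0.0113, 0.1672]
ee_rot: [-0.079, 0.991, -0.009, -0.104]
wrist_force: [-0.1, -0.8, 0.1]
grip_width: 0.0502
gripper_force: 0.0
turn [-0.01  0.   -0.01] then shift [-0.03 -0.05  3.4 ] | tcp [ 0.5906 -0.0113  0.1672] -> [ 0.5741 -0.0152  0.084 ]
```

View pics/t1c.png

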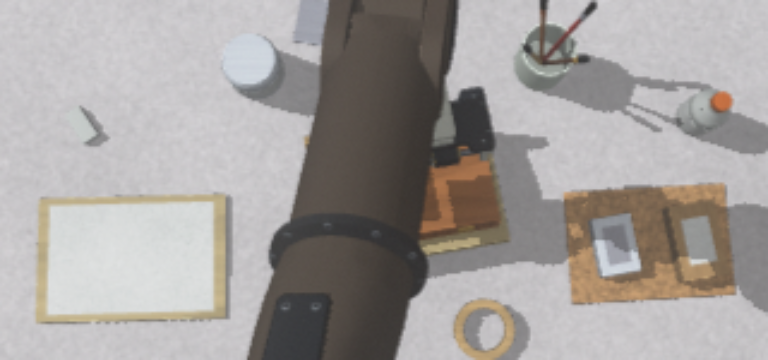

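The crop shows the tin (615,245) and the pastel box (693,245) both on the mat, and the loose items upright. Now the handle.

```bash
python3 -m crank '[{"dx":0,"dy":-0.05,"dz":0.9,"wx":0,"wy":0,"wz":0},{"dx":0,"dy":0,"dz":0.9,"wx":0,"wy":0,"wz":0},{"dx":0,"dy":0,"dz":0.9,"wx":0,"wy":0,"wz":0},{"dx":0,"dy":0,"dz":0.6,"wx":0,"wy":0,"wz":0},{"dx":0,"dy":0,"dz":0,"wx":0,"wy":0,"wz":0}]' 50
python3 -m crank '[{"dx":0,"dy":0,"dz":0,"wx":0,"wy":0,"wz":0},{"dx":0,"dy":0,"dz":0,"wx":0,"wy":0,"wz":0},{"dx":0,"dy":0,"dz":0,"wx":0,"wy":0,"wz":0},{"dx":0,"dy":0,"dz":0,"wx":0,"wy":0,"wz":0},{"dx":0,"dy":0,"dz":0,"wx":0,"wy":0,"wz":0}]' 5 40
python3 -c "
from h import *
plan(rest(0.5,-4.7,40),.16)"
python3 -m crank '[{"dx":0,"dy":0,"dz":-0.3,"wx":0,"wy":0,"wz":0},{"dx":0,"dy":0,"dz":-0.5,"wx":0,"wy":0,"wz":0},{"dx":0,"dy":0,"dz":-0.8,"wx":0,"wy":0,"wz":0},{"dx":0,"dy":0,"dz":-1,"wx":0,"wy":0,"wz":0},{"dx":0,"dy":0,"dz":-1,"wx":0,"wy":0,"wz":0}]'
```

```text
t: 19.85
eef_pos: [0.5719, -0.0171, 0.0849]
ee_rot: [-0.077, 0.991, -0.009, -0.106]
wrist_force: [0.7, 0.1, 0.9]
grip_width: 0.05
gripper_force: 0.0
t: 20.35
eef_pos: [0.5741, -0.0155, 0.0864]
ee_rot: [-0.079, 0.991, -0.009, -0.104]
wrist_force: [0.1, 4.6, 2.3]
grip_width: 0.0148
gripper_force: 1.7
turn [-0.    0.   -0.01] then shift [-0.02  0.01  0.09] | tcp [ 0.5741 -0.0155  0.0864] -> [ 0.5741 -0.0152  0.084 ]
t: 20.85
eef_pos: [0.5925, -0.0126, 0.1756]
ee_rot: [-0.078, 0.991, -0.009, -0.105]
wrist_force: [0.2, 0.7, -5.9]
grip_width: 0.0137
gripper_force: 40.0
```

```bash
python3 - <<'E'
from h import *
v,u=np.mgrid[:420,:560]
def go(n,b,z,f):
    s=np.load(n+'0.npz');p=s['p'];c=imaging.camera_params(n)
    X=cloud(n,p,s['d'])*1000
    k=(u>b[0])&(u<b[1])&(v>b[2])&(v<b[3])
    hsv=cv2.cvtColor(p,cv2.COLOR_RGB2HSV)
    m=f(cv2.GaussianBlur(hsv,(3,3),0),X)&k
    m=cv2.morphologyEx(m.astype(np.uint8),cv2.MORPH_CLOSE,np.ones((9,9)))
    cc=max(cv2.findContours(m,0,1)[0],key=cv2.contourArea)[:,0].astype(float)
    r=np.c_[(cc[:,0]-c['cx'])/c['fx'],(cc[:,1]-c['cy'])/c['fy'],np.ones(len(cc))]@c['R']; t=-c['R'].T@c['t']
    P=t+r*((z-t[2])/r[:,2])[:,None]
    q=cv2.minAreaRect((P[:,:2]*1000).astype(np.float32));print(n,np.round([*q[0],*q[1],q[2]],1))
w=lambda h,X:(h[...,1]>60)
go('top',(115,215,220,295),.008,w); go('side',(155,238,145,208),.008,w)
z=np.load('w1.npz');p=z['p'];hsv=cv2.cvtColor(p,cv2.COLOR_RGB2HSV)
m=((hsv[...,1]>60)|(z['X'][...,2]>.005))&(u>385)&(v<265)&(v>120)
X=z['X'][m]*1000; 
o1=np.load('o1.npy',allow_pickle=True).item();oo=np.r_[o1['eef_pos'],o1['ee_rot']]
e=[]
for r in range(155,250,8):
    c=np.where(((hsv[r,380:,1]>60)))[0][0]+380; e.append(ray(oo,c-.5,r,.008)[:2]*1000)
e=np.array(e);print('near y edge pts',e.round(1).tolist(),np.polyfit(e[:,0],e[:,1],1))
e=[]
for c in range(430,558,12):
    r=np.where(((hsv[120:,c,1]>60)))[0][0]+120; e.append(ray(oo,c,r-.5,.008)[:2]*1000)
e=np.array(e);print('near x edge',e.round(1).tolist(),np.polyfit(e[:,1],e[:,0],1))
E
python3 -m crank '[{"dx":0.5,"dy":0,"dz":-1,"wx":0,"wy":-0.7,"wz":0},{"dx":0.5,"dy":0,"dz":-1,"wx":0,"wy":-0.7,"wz":0},{"dx":0,"dy":0,"dz":0,"wx":0,"wy":0,"wz":0},{"dx":0,"dy":0,"dz":0,"wx":0,"wy":0,"wz":0}]'
```

```text
top [488.7 357.8 158.5 242.5   0.6]
side [435.5 316.6 136.5 281.2  35. ]
near y edge pts [[428.4, 230.8], [439.4, 229.7], [450.2, 230.0], [461.3, 230.2], [472.4, 230.5], [483.7, 230.7], [495.1, 231.0], [506.7, 231.2], [518.4, 231.5], [530.3, 231.8], [542.4, 232.0], [554.6, 232.3]] [1.81408006e-02 2.22076711e+02]
near x edge [[408.0, 246.0], [407.9, 262.3], [407.8, 278.6], [407.7, 295.0], [407.6, 311.4], [406.3, 327.4], [406.2, 343.9], [406.1, 360.5], [406.0, 377.1], [405.9, 393.8], [405.8, 410.5]] [-1.64306413e-02  4.12208845e+02]
t: 21.25
eef_pos: [0.5753, -0.0151, 0.2288]
ee_rot: [-0.079, 0.997, 0.0, 0.001]
wrist_force: [0.4, -0.5, -5.6]
grip_width: 0.0138
gripper_force: 40.0
```

```bash
python3 -m crank '[{"dx":0,"dy":0.5,"dz":0,"wx":0,"wy":0,"wz":0.48},{"dx":0.3,"dy":0.8,"dz":0,"wx":0,"wy":0,"wz":0.48},{"dx":0.3,"dy":0.9,"dz":0,"wx":0,"wy":0,"wz":0},{"dx":0.3,"dy":0.9,"dz":0,"wx":0,"wy":0,"wz":0}]'
python3 -c "
from h import *
plan([.489,.357,.12],.017,0)"
```

```text
t: 21.65
eef_pos: [0.5486, 0.0624, 0.2259]
ee_rot: [-0.007, 1.0, -0.001, -0.002]
wrist_force: [0.5, 0.4, -5.3]
grip_width: 0.0137
gripper_force: 40.0
turn [-0.02 -0.02 -0.02] then shift [ 2.19 11.82  4.23] | tcp [0.5486 0.0624 0.2259] -> [0.489 0.357 0.12 ]
```

```bash
python3 -m crank '[{"dx":0.17,"dy":0.9,"dz":0,"wx":0,"wy":0,"wz":0},{"dx":0.17,"dy":0.9,"dz":0,"wx":0,"wy":0,"wz":0},{"dx":0.17,"dy":0.9,"dz":0,"wx":0,"wy":0,"wz":0},{"dx":0.17,"dy":0.9,"dz":0,"wx":0,"wy":0,"wz":0},{"dx":0.17,"dy":0.9,"dz":0,"wx":0,"wy":0,"wz":0}]' >/dev/null
python3 -m crank '[{"dx":0.17,"dy":0.9,"dz":0,"wx":0,"wy":0,"wz":0},{"dx":0.17,"dy":0.9,"dz":0,"wx":0,"wy":0,"wz":0},{"dx":0.17,"dy":0.9,"dz":0.5,"wx":0,"wy":0,"wz":0},{"dx":0.17,"dy":0.9,"dz":0.8,"wx":0,"wy":0,"wz":0},{"dx":0.17,"dy":0.9,"dz":0.8,"wx":0,"wy":0,"wz":0}]' >/dev/null
python3 -m crank '[{"dx":0.17,"dy":0.9,"dz":0.8,"wx":0,"wy":0,"wz":0},{"dx":0.17,"dy":0.9,"dz":0.8,"wx":0,"wy":0,"wz":0},{"dx":0.17,"dy":0.9,"dz":0.5,"wx":0,"wy":0,"wz":0},{"dx":0,"dy":0,"dz":0,"wx":0,"wy":0,"wz":0},{"dx":0,"dy":0,"dz":0,"wx":0,"wy":0,"wz":0}]'
python3 -c "
from h import *
plan([.489,.357,.053],.017,0)
p,d,X=snap('wrist','w3');np.savez('w3.npz',p=p,d=d,X=X,o=np.r_[status.get_obs()['eef_pos'],status.get_obs()['ee_rot']])"
```

```text
t: 23.15
eef_pos: [0.4891, 0.3537, 0.1208]
ee_rot: [-0.008, 1.0, -0.001, -0.001]
wrist_force: [0.0, -0.0, -5.9]
grip_width: 0.0136
gripper_force: 40.0
turn [-0.02 -0.01 -0.01] then shift [0.   0.13 2.71] | tcp [0.4891 0.3537 0.1208] -> [0.489 0.357 0.053]
```

View pics/w3.png

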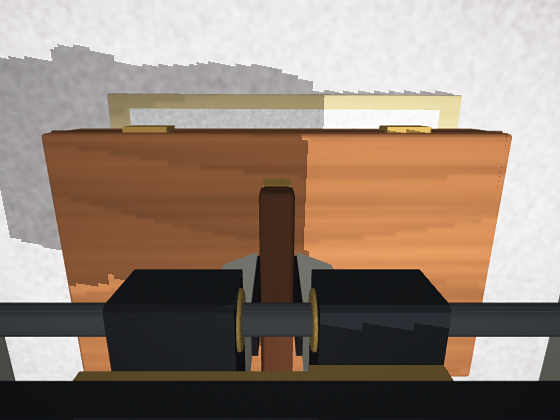

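The view shows the held box square, and the board's near edge, with corners at about (108,95) and (461,96), parallel to the box edge at row 130. I'll raycast those.

```bash
python3 - <<'E'
from h import *
z=np.load('w3.npz');p,o=z['p'],z['o'];hsv=cv2.cvtColor(p,cv2.COLOR_RGB2HSV)
m=(hsv[...,1]>50).astype(np.uint8);m[124:]=0;m[:80]=0
cc=max(cv2.findContours(m,0,1)[0],key=cv2.contourArea)[:,0]
l,r=cc[:,0].min(),cc[:,0].max(); print(l,r)
a=ray(o,l-.5,np.where(m[:,l+3])[0][0]-.5,.008);b=ray(o,r+.5,np.where(m[:,r-3])[0][0]-.5,.008)
print(a*1000,b*1000,'yaw',-(b-a)[0]/(b-a)[1],'len',np.linalg.norm(b-a))
mid=(a+b)/2; print('centre',mid[0]+.0825,mid[1])
X=torest(z['X'])*0+z['X']*1000; k=np.zeros(m.shape,bool);k[138:180,90:250]=1;k[138:180,310:470]=1
q=X[k];A=np.c_[q[:,:2],np.ones(len(q))];f=np.linalg.lstsq(A,q[:,2],rcond=None)[0];print('lid slope',f[:2],'z at tcp',f[:2]@(o[:2]*1000)+f[2])
E
```

```text
107 461
[409.09822837 231.50652686   8.        ] [406.85755357 481.28287846   8.        ] yaw 0.008970724336008783 len 0.24978640163196636
centre 0.49047789096805916 0.35639470265833195
lid slope [-0.48256035 -0.01086075] z at tcp 88.83388738463418
```

```bash
python3 -m crank '[{"dx":-0.07,"dy":0.11,"dz":0.5,"wx":0,"wy":0,"wz":0.03},{"dx":0,"dy":0,"dz":0.8,"wx":0,"wy":0,"wz":0},{"dx":0,"dy":0,"dz":0.8,"wx":0,"wy":0,"wz":0},{"dx":0,"dy":0,"dz":0.4,"wx":0,"wy":0,"wz":0},{"dx":0,"dy":0,"dz":0,"wx":0,"wy":0,"wz":0}]'
python3 -c "
from h import *
plan([.491,.3565,.0503],.011,0)"
```

```text
t: 23.7
eef_pos: [0.4907, 0.3545, 0.058]
ee_rot: [-0.004, 1.0, -0.001, -0.001]
wrist_force: [-0.8, 0.2, -5.3]
grip_width: 0.0131
gripper_force: 40.0
turn [-0.02 -0.01 -0.02] then shift [-0.01  0.08  0.31] | tcp [0.4907 0.3545 0.058 ] -> [0.491  0.3565 0.0503]
```

```bash
python3 -m crank '[{"dx":0,"dy":0.06,"dz":0.15,"wx":0,"wy":0,"wz":-0.02},{"dx":0,"dy":0,"dz":0.1,"wx":0,"wy":0,"wz":0},{"dx":0,"dy":0,"dz":0,"wx":0,"wy":0,"wz":0}]'
python3 -m crank '[{"dx":0,"dy":0,"dz":0.06,"wx":0,"wy":0,"wz":0},{"dx":0,"dy":0,"dz":0,"wx":0,"wy":0,"wz":0}]'
python3 -m crank '[{"dx":0,"dy":0,"dz":0.04,"wx":0,"wy":0,"wz":0},{"dx":0,"dy":0,"dz":0,"wx":0,"wy":0,"wz":0}]'
```

```text
t: 24.0
eef_pos: [0.4915, 0.3573, 0.0535]
ee_rot: [-0.006, 1.0, -0.0, 0.0]
wrist_force: [-0.4, -0.3, -6.0]
grip_width: 0.0136
gripper_force: 40.0
t: 24.2
eef_pos: [0.4913, 0.3571, 0.0519]
ee_rot: [-0.006, 1.0, -0.0, 0.0]
wrist_force: [0.5, -0.7, -5.4]
grip_width: 0.0139
gripper_force: 40.0
t: 24.4
eef_pos: [0.4912, 0.357, 0.0507]
ee_rot: [-0.006, 1.0, -0.0, 0.0]
wrist_force: [-0.3, -0.5, -5.7]
grip_width: 0.0136
gripper_force: 40.0
```

```bash
python3 -m crank '[{"dx":0,"dy":0,"dz":0.04,"wx":0,"wy":0,"wz":0},{"dx":0,"dy":0,"dz":0,"wx":0,"wy":0,"wz":0}]'
python3 -m crank '[{"dx":0,"dy":0,"dz":0.04,"wx":0,"wy":0,"wz":0},{"dx":0,"dy":0,"dz":0,"wx":0,"wy":0,"wz":0}]'
```

```text
t: 24.6
eef_pos: [0.4913, 0.3571, 0.0503]
ee_rot: [-0.006, 1.0, -0.0, 0.0]
wrist_force: [-2.5, -1.9, 2.6]
grip_width: 0.0136
gripper_force: 40.0
t: 24.8
eef_pos: [0.4913, 0.3571, 0.0502]
ee_rot: [-0.006, 1.0, 0.0, 0.0]
wrist_force: [-6.3, -3.3, 15.3]
grip_width: 0.0137
gripper_force: 40.0
```

```bash
python3 -m crank '[{"dx":0,"dy":0,"dz":0,"wx":0,"wy":0,"wz":0},{"dx":0,"dy":0,"dz":0,"wx":0,"wy":0,"wz":0},{"dx":0,"dy":0,"dz":0,"wx":0,"wy":0,"wz":0},{"dx":0,"dy":0,"dz":-0.3,"wx":0,"wy":0,"wz":0},{"dx":0,"dy":0,"dz":-1,"wx":0,"wy":0,"wz":0}]' 50
python3 -m crank '[{"dx":0,"dy":0,"dz":-1,"wx":0,"wy":0,"wz":0},{"dx":0,"dy":0,"dz":-1,"wx":0,"wy":0,"wz":0},{"dx":0,"dy":0,"dz":-1,"wx":0,"wy":0,"wz":0},{"dx":-0.5,"dy":0,"dz":-1,"wx":0,"wy":0,"wz":0},{"dx":-0.5,"dy":0,"dz":-1,"wx":0,"wy":0,"wz":0}]' 80 >/dev/null
python3 -m crank '[{"dx":-0.5,"dy":0,"dz":-1,"wx":0,"wy":0,"wz":0},{"dx":-0.5,"dy":0,"dz":-1,"wx":0,"wy":0,"wz":0},{"dx":-0.5,"dy":0,"dz":-1,"wx":0,"wy":0,"wz":0},{"dx":0,"dy":0,"dz":0,"wx":0,"wy":0,"wz":0},{"dx":0,"dy":0,"dz":0,"wx":0,"wy":0,"wz":0}]'
cat >> h.py <<'E'
def top_rect(X,B,h,tol=.006,f=1):
    k=cv2.morphologyEx((B&(abs(X[...,2]-h)<tol)).astype(np.uint8),cv2.MORPH_OPEN,np.ones((3,3)))>0
    q=X[k]*f; c,s,a=cv2.minAreaRect((q[:,:2]*1000).astype(np.float32)); print(k.sum(),'z',np.median(q[:,2])*1000,np.round([*c,*s,a],1),'ext',(np.percentile(q[:,:2],[1,99],axis=0)*1000).round(1).tolist())
E
python3 - <<'E'
from h import *
p,d,X=snap('wrist','w4'); v,u=np.mgrid[:420,:560]; B=v<255
for h,t in((.043,.006),(.008,.0045)): top_rect(X,B&(X[...,1]>.2)&(X[...,1]<.5)&(X[...,0]>.39),h,t)
E
```

```text
t: 25.3
eef_pos: [0.4899, 0.3562, 0.0798]
ee_rot: [-0.006, 1.0, -0.002, -0.001]
wrist_force: [0.6, 0.8, -0.5]
grip_width: 0.0476
gripper_force: 0.0
t: 26.3
eef_pos: [0.554, 0.3579, 0.2817]
ee_rot: [-0.006, 1.0, -0.0, 0.0]
wrist_force: [0.0, -0.0, -1.2]
grip_width: 0.08
gripper_force: 0.0
24317 z 43.15957932350545 [491.4 356.8 132.3 210.2   0.7] ext [[428.7, 254.3], [556.1, 459.2]]
7524 z 8.212841643287948 [531.7 358.5 248.9 250.7   0.7] ext [[407.0, 233.8], [572.3, 482.0]]
```

View pics/w4.png

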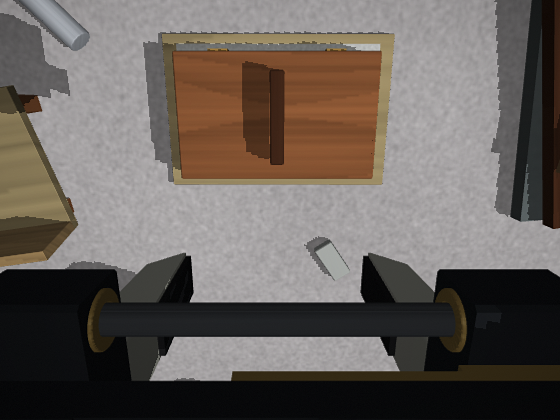

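The view shows the sketch box centred on the board, square (both at 0.7°, centres within 2 mm). Now over to the mat.

```bash
python3 -m crank '[{"dx":0,"dy":-0.6,"dz":0,"wx":0,"wy":0,"wz":-0.49},{"dx":0,"dy":-1,"dz":0,"wx":0,"wy":0,"wz":-0.49},{"dx":0,"dy":-1,"dz":0,"wx":0,"wy":0,"wz":0},{"dx":0,"dy":-1,"dz":0,"wx":0,"wy":0,"wz":0},{"dx":0,"dy":-1,"dz":0,"wx":0,"wy":0,"wz":0}]'
python3 -c "
from h import *
plan([.565,-.34,.28],.16,0)"
```

```text
t: 26.85
eef_pos: [0.5668, 0.2432, 0.2802]
ee_rot: [-0.08, 0.997, -0.001, -0.001]
wrist_force: [1.1, -0.3, -0.1]
grip_width: 0.0801
gripper_force: 0.0
turn [-0.01 -0.01  0.  ] then shift [ 3.790e+00 -2.302e+01  1.000e-02] | tcp [0.5668 0.2432 0.2802] -> [ 0.565 -0.34   0.28 ]
```

```bash
python3 -m crank '[{"dx":0.16,"dy":-1,"dz":0,"wx":0,"wy":0,"wz":0},{"dx":0.16,"dy":-1,"dz":0,"wx":0,"wy":0,"wz":0},{"dx":0.16,"dy":-1,"dz":0,"wx":0,"wy":0,"wz":0},{"dx":0.16,"dy":-1,"dz":0,"wx":0,"wy":0,"wz":0},{"dx":0.16,"dy":-1,"dz":0,"wx":0,"wy":0,"wz":0}]' >/dev/null
python3 -m crank '[{"dx":0.16,"dy":-1,"dz":0,"wx":0,"wy":0,"wz":0},{"dx":0.16,"dy":-1,"dz":0,"wx":0,"wy":0,"wz":0},{"dx":0.16,"dy":-1,"dz":0,"wx":0,"wy":0,"wz":0},{"dx":0.16,"dy":-1,"dz":0,"wx":0,"wy":0,"wz":0},{"dx":0.16,"dy":-1,"dz":0,"wx":0,"wy":0,"wz":0}]' >/dev/null
python3 -m crank '[{"dx":0.16,"dy":-1,"dz":0,"wx":0,"wy":0,"wz":0},{"dx":0.16,"dy":-1,"dz":0,"wx":0,"wy":0,"wz":0},{"dx":0.16,"dy":-1,"dz":0,"wx":0,"wy":0,"wz":0},{"dx":0.16,"dy":-1,"dz":0,"wx":0,"wy":0,"wz":0},{"dx":0.16,"dy":-1,"dz":0,"wx":0,"wy":0,"wz":0}]' >/dev/null
python3 -m crank '[{"dx":0.16,"dy":-1,"dz":0,"wx":0,"wy":0,"wz":0},{"dx":0.16,"dy":-1,"dz":0,"wx":0,"wy":0,"wz":0},{"dx":0.16,"dy":-1,"dz":0,"wx":0,"wy":0,"wz":0},{"dx":0.16,"dy":-1,"dz":0,"wx":0,"wy":0,"wz":0},{"dx":0.16,"dy":-1,"dz":0,"wx":0,"wy":0,"wz":0}]' >/dev/null
python3 -m crank '[{"dx":0.16,"dy":-1,"dz":0,"wx":0,"wy":0,"wz":0},{"dx":0.16,"dy":-1,"dz":0,"wx":0,"wy":0,"wz":0},{"dx":0.16,"dy":-1,"dz":0,"wx":0,"wy":0,"wz":0},{"dx":0,"dy":0,"dz":0,"wx":0,"wy":0,"wz":0},{"dx":0,"dy":0,"dz":0,"wx":0,"wy":0,"wz":0}]' 80
python3 - <<'E'
from h import *
p,d,X=snap('wrist','w5'); v,u=np.mgrid[:420,:560]; B=(v<250)&(X[...,0]>.4)&(X[...,0]<.6)
top_rect(X,B&(X[...,1]<-.345)&(X[...,1]>-.45),.041)
top_rect(X,B&(X[...,1]>-.345)&(X[...,1]<-.23),.033)
plan([.5,-.391,.0105],.16,0)
E
```

```text
t: 29.35
eef_pos: [0.5679, -0.3378, 0.2807]
ee_rot: [-0.079, 0.997, 0.0, -0.001]
wrist_force: [-0.2, 0.4, -0.3]
grip_width: 0.0801
gripper_force: 0.0
6008 z 41.28626879531906 [ 500.3 -393.   100.    62.3    9.2] ext [[450.0, -427.1], [549.9, -358.6]]
3754 z 33.22123584695108 [ 495.9 -286.1   77.    54.5    9.2] ext [[457.1, -315.8], [534.6, -257.7]]
turn [ 0.01 -0.01  0.  ] then shift [ 3.05 -1.7  10.82] | tcp [ 0.5684 -0.3369  0.2809] -> [ 0.5    -0.391   0.0105]
```

```bash
python3 -m crank '[{"dx":1,"dy":-0.58,"dz":0,"wx":0,"wy":0,"wz":0},{"dx":1,"dy":-0.58,"dz":0.5,"wx":0,"wy":0,"wz":0},{"dx":1,"dy":-0.58,"dz":0.9,"wx":0,"wy":0,"wz":0},{"dx":0,"dy":0,"dz":1,"wx":0,"wy":0,"wz":0},{"dx":0,"dy":0,"dz":1,"wx":0,"wy":0,"wz":0}]' 76 >/dev/null
python3 -m crank '[{"dx":0,"dy":0,"dz":1,"wx":0,"wy":0,"wz":0},{"dx":0,"dy":0,"dz":1,"wx":0,"wy":0,"wz":0},{"dx":0,"dy":0,"dz":1,"wx":0,"wy":0,"wz":0},{"dx":0,"dy":0,"dz":1,"wx":0,"wy":0,"wz":0},{"dx":0,"dy":0,"dz":0,"wx":0,"wy":0,"wz":0}]'
python3 -c "
from h import *
plan([.5003,-.393,.0105],.16,0)"
```

```text
t: 30.4
eef_pos: [0.5004, -0.3898, 0.0936]
ee_rot: [-0.081, 0.997, 0.002, -0.002]
wrist_force: [-0.0, 1.1, 0.4]
grip_width: 0.076
gripper_force: 0.0
turn [ 0.03 -0.03  0.01] then shift [ 0.03 -0.13  3.32] | tcp [ 0.5004 -0.3898  0.0936] -> [ 0.5003 -0.393   0.0105]
```

```bash
python3 -m crank '[{"dx":0,"dy":-0.1,"dz":1,"wx":0,"wy":0,"wz":0},{"dx":0,"dy":0,"dz":1,"wx":0,"wy":0,"wz":0},{"dx":0,"dy":0,"dz":0.8,"wx":0,"wy":0,"wz":0},{"dx":0,"dy":0,"dz":0.5,"wx":0,"wy":0,"wz":0},{"dx":0,"dy":0,"dz":0,"wx":0,"wy":0,"wz":0}]'
python3 -m crank '[{"dx":0,"dy":0,"dz":0,"wx":0,"wy":0,"wz":0},{"dx":0,"dy":0,"dz":0,"wx":0,"wy":0,"wz":0},{"dx":0,"dy":0,"dz":0,"wx":0,"wy":0,"wz":0},{"dx":0,"dy":0,"dz":0,"wx":0,"wy":0,"wz":0},{"dx":0,"dy":0,"dz":0,"wx":0,"wy":0,"wz":0}]' 40 18
python3 -c "
from h import *
plan([.5003,-.393,.0105],.16,0)"
python3 -m crank '[{"dx":0,"dy":0,"dz":-0.5,"wx":0,"wy":0,"wz":0},{"dx":0,"dy":0,"dz":-1,"wx":0,"wy":0,"wz":0},{"dx":0,"dy":0,"dz":-1,"wx":0,"wy":0,"wz":0},{"dx":0,"dy":0,"dz":-1,"wx":0,"wy":0,"wz":0},{"dx":0,"dy":0,"dz":-1,"wx":0,"wy":0,"wz":0}]' 
python3 -m crank '[{"dx":0,"dy":0,"dz":-1,"wx":0,"wy":0,"wz":0},{"dx":0,"dy":0,"dz":-1,"wx":0,"wy":0,"wz":0},{"dx":0,"dy":0,"dz":-1,"wx":0,"wy":0.7,"wz":0},{"dx":0,"dy":0,"dz":0,"wx":0,"wy":0.7,"wz":0},{"dx":0,"dy":0,"dz":0,"wx":0,"wy":0,"wz":0}]'
python3 -c "
from h import *
plan(rest(8,0,60))"
```

```text
t: 30.9
eef_pos: [0.5018, -0.3947, 0.0138]
ee_rot: [-0.08, 0.997, 0.0, -0.001]
wrist_force: [-0.1, -0.1, -0.6]
grip_width: 0.0758
gripper_force: 0.0
t: 31.4
eef_pos: [0.5026, -0.3958, 0.0156]
ee_rot: [-0.08, 0.997, -0.001, 0.001]
wrist_force: [-0.5, 3.2, 6.8]
grip_width: 0.0619
gripper_force: 18.0
turn [-0.01  0.01 -0.  ] then shift [0.07 0.12 0.21] | tcp [ 0.5026 -0.3958  0.0156] -> [ 0.5003 -0.393   0.0105]
t: 31.9
eef_pos: [0.5016, -0.3959, 0.1288]
ee_rot: [-0.08, 0.997, -0.001, 0.0]
wrist_force: [-0.4, 0.6, -3.1]
grip_width: 0.0617
gripper_force: 18.0
t: 32.4
eef_pos: [0.5053, -0.3934, 0.2019]
ee_rot: [-0.082, 0.991, -0.009, -0.105]
wrist_force: [0.5, 1.2, -4.0]
grip_width: 0.0621
gripper_force: 18.0
turn [-0.01 -0.01  0.03] then shift [-6.3  14.68  2.74] | tcp [ 0.5053 -0.3934  0.2019] -> [ 0.5847 -0.0088  0.102 ]
```

```bash
python3 -m crank '[{"dx":-0.42,"dy":0.98,"dz":0,"wx":0,"wy":0,"wz":0.02},{"dx":-0.42,"dy":0.98,"dz":0,"wx":0,"wy":0,"wz":0.01},{"dx":-0.42,"dy":0.98,"dz":0,"wx":0,"wy":0,"wz":0},{"dx":-0.42,"dy":0.98,"dz":0,"wx":0,"wy":0,"wz":0},{"dx":-0.42,"dy":0.98,"dz":0,"wx":0,"wy":0,"wz":0}]' >/dev/null
python3 -m crank '[{"dx":-0.42,"dy":0.98,"dz":0,"wx":0,"wy":0,"wz":0},{"dx":-0.42,"dy":0.98,"dz":0,"wx":0,"wy":0,"wz":0},{"dx":-0.42,"dy":0.98,"dz":0,"wx":0,"wy":0,"wz":0},{"dx":-0.42,"dy":0.98,"dz":0,"wx":0,"wy":0,"wz":0},{"dx":-0.42,"dy":0.98,"dz":0,"wx":0,"wy":0,"wz":0}]' >/dev/null
python3 -m crank '[{"dx":-0.42,"dy":0.98,"dz":0,"wx":0,"wy":0,"wz":0},{"dx":-0.42,"dy":0.98,"dz":0,"wx":0,"wy":0,"wz":0},{"dx":-0.42,"dy":0.98,"dz":0,"wx":0,"wy":0,"wz":0},{"dx":-0.42,"dy":0.98,"dz":0,"wx":0,"wy":0,"wz":0},{"dx":-0.42,"dy":0.98,"dz":0,"wx":0,"wy":0,"wz":0}]' >/dev/null
python3 -m crank '[{"dx":0,"dy":0,"dz":0.7,"wx":0,"wy":0,"wz":0},{"dx":0,"dy":0,"dz":0.9,"wx":0,"wy":0,"wz":0},{"dx":0,"dy":0,"dz":0.9,"wx":0,"wy":0,"wz":0},{"dx":0,"dy":0,"dz":0,"wx":0,"wy":0,"wz":0},{"dx":0,"dy":0,"dz":0,"wx":0,"wy":0,"wz":0}]'
python3 -c "
from h import *
plan(rest(12,0,12.5))"
```

```text
t: 34.4
eef_pos: [0.584, -0.0115, 0.1079]
ee_rot: [-0.076, 0.992, -0.009, -0.104]
wrist_force: [0.2, -0.1, -2.0]
grip_width: 0.062
gripper_force: 18.0
turn [-0.    0.   -0.04] then shift [-0.25  0.1   2.12] | tcp [ 0.584  -0.0115  0.1079] -> [ 0.5788 -0.0097  0.0547]
```

```bash
python3 -m crank '[{"dx":-0.2,"dy":0.1,"dz":0.5,"wx":0,"wy":0,"wz":-0.04},{"dx":0,"dy":0,"dz":0.7,"wx":0,"wy":0,"wz":0},{"dx":0,"dy":0,"dz":0.5,"wx":0,"wy":0,"wz":0},{"dx":0,"dy":0,"dz":0.3,"wx":0,"wy":0,"wz":0},{"dx":0,"dy":0,"dz":0,"wx":0,"wy":0,"wz":0}]'
python3 -c "
from h import *
plan(rest(12,0,10.6))"
```

```text
t: 34.9
eef_pos: [0.5778, -0.0094, 0.0565]
ee_rot: [-0.08, 0.991, -0.009, -0.105]
wrist_force: [0.2, -0.3, -2.6]
grip_width: 0.062
gripper_force: 18.0
turn [-0.   -0.01  0.01] then shift [-0.05 -0.02  0.14] | tcp [ 0.5778 -0.0094  0.0565] -> [ 0.5784 -0.0098  0.0529]
```

```bash
python3 -m crank '[{"dx":-0.15,"dy":0,"dz":0.08,"wx":0,"wy":0,"wz":0},{"dx":-0.1,"dy":0,"dz":0,"wx":0,"wy":0,"wz":0},{"dx":0,"dy":0,"dz":0,"wx":0,"wy":0,"wz":0}]'
python3 -m crank '[{"dx":-0.06,"dy":0,"dz":0,"wx":0,"wy":0,"wz":0},{"dx":0,"dy":0,"dz":0,"wx":0,"wy":0,"wz":0}]'
python3 -m crank '[{"dx":-0.06,"dy":0,"dz":0,"wx":0,"wy":0,"wz":0},{"dx":0,"dy":0,"dz":0,"wx":0,"wy":0,"wz":0}]'
python3 -c "
from h import *
plan(rest(19.8,0,10.6))"
```

```text
t: 35.2
eef_pos: [0.585, -0.0083, 0.0544]
ee_rot: [-0.08, 0.991, -0.009, -0.104]
wrist_force: [0.5, -0.5, -1.6]
grip_width: 0.0618
gripper_force: 18.0
t: 35.4
eef_pos: [0.5858, -0.0082, 0.0539]
ee_rot: [-0.08, 0.991, -0.009, -0.104]
wrist_force: [-0.5, -0.3, -2.4]
grip_width: 0.0622
gripper_force: 18.0
t: 35.6
eef_pos: [0.5871, -0.0079, 0.0535]
ee_rot: [-0.08, 0.991, -0.009, -0.104]
wrist_force: [0.3, 0.2, -2.0]
grip_width: 0.0618
gripper_force: 18.0
turn [-0.01  0.    0.01] then shift [ 0.03 -0.02  0.1 ] | tcp [ 0.5871 -0.0079  0.0535] -> [ 0.5859 -0.0086  0.0512]
```

```bash
python3 -m crank '[{"dx":-0.06,"dy":0,"dz":0.03,"wx":0,"wy":0,"wz":0},{"dx":0,"dy":0,"dz":0,"wx":0,"wy":0,"wz":0}]'
python3 -m crank '[{"dx":-0.06,"dy":0,"dz":0,"wx":0,"wy":0,"wz":0},{"dx":0,"dy":0,"dz":0,"wx":0,"wy":0,"wz":0}]'
python3 -m crank '[{"dx":-0.04,"dy":0,"dz":0,"wx":0,"wy":0,"wz":0},{"dx":0,"dy":0,"dz":0,"wx":0,"wy":0,"wz":0}]'
python3 -c "
from h import *
plan(rest(19.8,0,10.6))"
```

```text
t: 35.8
eef_pos: [0.5873, -0.008, 0.0523]
ee_rot: [-0.08, 0.991, -0.009, -0.105]
wrist_force: [-3.6, -0.6, 0.4]
grip_width: 0.0617
gripper_force: 18.0
t: 36.0
eef_pos: [0.5873, -0.0079, 0.052]
ee_rot: [-0.08, 0.991, -0.008, -0.107]
wrist_force: [-9.7, 0.3, 5.1]
grip_width: 0.0619
gripper_force: 18.0
t: 36.2
eef_pos: [0.5873, -0.0078, 0.0519]
ee_rot: [-0.079, 0.991, -0.008, -0.108]
wrist_force: [-11.2, -0.8, 7.2]
grip_width: 0.0617
gripper_force: 18.0
turn [ 0.   -0.04  0.  ] then shift [ 0.05 -0.02  0.04] | tcp [ 0.5873 -0.0078  0.0519] -> [ 0.5859 -0.0086  0.0512]
```

```bash
python3 -m crank '[{"dx":0,"dy":0,"dz":0.05,"wx":0,"wy":0,"wz":0},{"dx":0,"dy":0,"dz":0.03,"wx":0,"wy":0,"wz":0},{"dx":0,"dy":0,"dz":0,"wx":0,"wy":0,"wz":0}]'
python3 -m crank '[{"dx":0,"dy":0,"dz":0,"wx":0,"wy":0,"wz":0},{"dx":0,"dy":0,"dz":0,"wx":0,"wy":0,"wz":0},{"dx":0,"dy":0,"dz":0,"wx":0,"wy":0,"wz":0},{"dx":0,"dy":0,"dz":-0.4,"wx":0,"wy":0,"wz":0},{"dx":0,"dy":0,"dz":-1,"wx":0,"wy":0,"wz":0}]' 78
python3 -m crank '[{"dx":0,"dy":0,"dz":-1,"wx":0,"wy":0,"wz":0},{"dx":0,"dy":0,"dz":-1,"wx":0,"wy":0,"wz":0},{"dx":-0.5,"dy":0,"dz":-1,"wx":0,"wy":-0.7,"wz":0},{"dx":-0.5,"dy":0,"dz":-1,"wx":0,"wy":-0.7,"wz":0},{"dx":-0.5,"dy":0,"dz":-1,"wx":0,"wy":0,"wz":0}]' >/dev/null
python3 -m crank '[{"dx":0,"dy":0,"dz":-1,"wx":0,"wy":0,"wz":0},{"dx":0,"dy":0,"dz":-1,"wx":0,"wy":0,"wz":0},{"dx":0,"dy":0,"dz":-1,"wx":0,"wy":0,"wz":0},{"dx":0,"dy":0,"dz":0,"wx":0,"wy":0,"wz":0},{"dx":0,"dy":0,"dz":0,"wx":0,"wy":0,"wz":0}]'
cat >> h.py <<'E'
def look(f,hs):
    p,d,X=snap('wrist',f); v,u=np.mgrid[:420,:560]; Y=torest(X)/1000
    for h,b in hs: top_rect(Y,(v<258)&(Y[...,0]>b[0])&(Y[...,0]<b[1])&(abs(Y[...,1])<b[2]),h)
E
python3 -c "
from h import *
look('w6',[(.036,(-.08,.0665,.1)),(.062,(.0665,.09,.13)),(0,(-.1,.066,.13))])
plan([.5,-.29,.3],.16,0)"
```

```text
t: 36.5
eef_pos: [0.5873, -0.0079, 0.0509]
ee_rot: [-0.08, 0.991, -0.008, -0.107]
wrist_force: [-12.4, -0.5, 15.4]
grip_width: 0.0618
gripper_force: 18.0
t: 37.0
eef_pos: [0.5962, -0.0061, 0.0834]
ee_rot: [-0.08, 0.991, -0.009, -0.106]
wrist_force: [0.4, -0.1, 0.6]
grip_width: 0.0781
gripper_force: 0.0
t: 38.0
eef_pos: [0.6524, 0.0027, 0.2794]
ee_rot: [-0.081, 0.997, -0.0, 0.001]
wrist_force: [-0.4, 0.1, -0.1]
grip_width: 0.078
gripper_force: 0.0
6741 z 36.59109508886308 [17.8  0.1 62.  97.3 89.9] ext [[-30.4, -30.2], [65.0, 30.4]]
3338 z 62.2132793572022 [ 74.9  -0.7 239.2  13.1  89.7] ext [[68.8, -117.5], [81.1, 116.5]]
30237 z 0.4816477017915636 [-6.100e+00 -2.000e-01  1.441e+02  2.406e+02  1.000e-01] ext [[-77.4, -117.9], [63.7, 117.5]]
turn [-0.   -0.    0.01] then shift [  7.87 -10.6   -0.87] | tcp [0.6519 0.0028 0.2784] -> [ 0.5  -0.29  0.3 ]
```

View pics/w6.png

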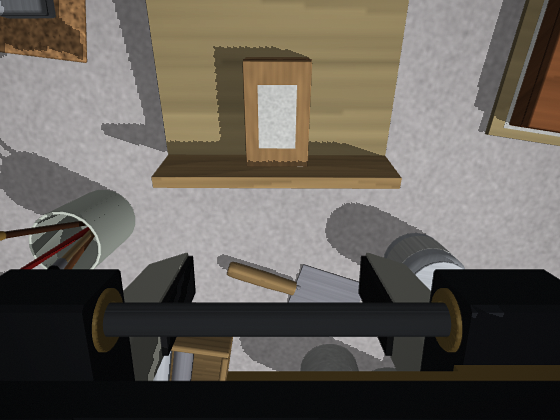

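The view shows the pastel box at (277,110) flat on the slope, its end against the backstop and square to within about 0.3°. Now the tin.

```bash
python3 -m crank '[{"dx":0.8,"dy":-0.95,"dz":0,"wx":0,"wy":0,"wz":0},{"dx":0.8,"dy":-0.95,"dz":0,"wx":0,"wy":0,"wz":0},{"dx":0.8,"dy":-0.95,"dz":0,"wx":0,"wy":0,"wz":0},{"dx":0.8,"dy":-0.95,"dz":0,"wx":0,"wy":0,"wz":0},{"dx":0.8,"dy":-0.95,"dz":0,"wx":0,"wy":0,"wz":0}]' 68 >/dev/null
python3 -m crank '[{"dx":0.8,"dy":-0.95,"dz":0,"wx":0,"wy":0,"wz":0},{"dx":0.8,"dy":-0.95,"dz":0.3,"wx":0,"wy":0,"wz":0},{"dx":0.8,"dy":-0.95,"dz":0.6,"wx":0,"wy":0,"wz":0},{"dx":0.8,"dy":-0.95,"dz":0.8,"wx":0,"wy":0,"wz":0},{"dx":0.8,"dy":-0.95,"dz":0.8,"wx":0,"wy":0,"wz":0}]' >/dev/null
python3 -m crank '[{"dx":0,"dy":-0.95,"dz":0.9,"wx":0,"wy":0,"wz":0},{"dx":0,"dy":0,"dz":0.9,"wx":0,"wy":0,"wz":0},{"dx":0,"dy":0,"dz":0.9,"wx":0,"wy":0,"wz":0},{"dx":0,"dy":0,"dz":0.9,"wx":0,"wy":0,"wz":0},{"dx":0,"dy":0,"dz":0,"wx":0,"wy":0,"wz":0}]' 
python3 -c "
from h import *
plan([.4959,-.2861,.0115],.16,0)"
```

```text
t: 39.55
eef_pos: [0.4942, -0.2858, 0.1227]
ee_rot: [-0.08, 0.997, 0.001, -0.003]
wrist_force: [-0.0, -0.5, 1.0]
grip_width: 0.0677
gripper_force: 0.0
turn [ 0.02 -0.04  0.01] then shift [-0.06 -0.02  4.45] | tcp [ 0.4942 -0.2858  0.1227] -> [ 0.4959 -0.2861  0.0115]
```

```bash
python3 -m crank '[{"dx":-0.05,"dy":0,"dz":1,"wx":0,"wy":0,"wz":0},{"dx":0,"dy":0,"dz":1,"wx":0,"wy":0,"wz":0},{"dx":0,"dy":0,"dz":0.9,"wx":0,"wy":0,"wz":0},{"dx":0,"dy":0,"dz":0.6,"wx":0,"wy":0,"wz":0},{"dx":0,"dy":0,"dz":0,"wx":0,"wy":0,"wz":0}]' >/dev/null
python3 -m crank '[{"dx":0,"dy":0,"dz":0.4,"wx":0,"wy":0,"wz":0},{"dx":0,"dy":0,"dz":0.3,"wx":0,"wy":0,"wz":0},{"dx":0,"dy":0,"dz":0,"wx":0,"wy":0,"wz":0}]'
python3 -c "
from h import *
plan([.4959,-.2861,.0115],.16,0)"
```

```text
t: 40.35
eef_pos: [0.4977, -0.2869, 0.0207]
ee_rot: [-0.081, 0.997, -0.0, -0.0]
wrist_force: [-0.3, 0.5, 1.3]
grip_width: 0.0682
gripper_force: 0.0
turn [-0.   -0.    0.01] then shift [0.07 0.04 0.37] | tcp [ 0.4977 -0.2869  0.0207] -> [ 0.4959 -0.2861  0.0115]
```

```bash
python3 -m crank '[{"dx":0.07,"dy":0.04,"dz":0.25,"wx":0,"wy":0,"wz":0},{"dx":0,"dy":0,"dz":0.15,"wx":0,"wy":0,"wz":0},{"dx":0,"dy":0,"dz":0,"wx":0,"wy":0,"wz":0}]'
python3 -m crank '[{"dx":0,"dy":0,"dz":0,"wx":0,"wy":0,"wz":0},{"dx":0,"dy":0,"dz":0,"wx":0,"wy":0,"wz":0},{"dx":0,"dy":0,"dz":0,"wx":0,"wy":0,"wz":0},{"dx":0,"dy":0,"dz":0,"wx":0,"wy":0,"wz":0},{"dx":0,"dy":0,"dz":0,"wx":0,"wy":0,"wz":0}]' 40 15
python3 -c "
from h import *
plan([.4959,-.2861,.0115],.16,0)"
python3 -m crank '[{"dx":0,"dy":0,"dz":-0.5,"wx":0,"wy":0,"wz":0},{"dx":0,"dy":0,"dz":-1,"wx":0,"wy":0,"wz":0},{"dx":0,"dy":0,"dz":-1,"wx":0,"wy":0,"wz":0},{"dx":0,"dy":0,"dz":-1,"wx":0,"wy":0,"wz":0},{"dx":0,"dy":0,"dz":-1,"wx":0,"wy":0,"wz":0}]' 
python3 -m crank '[{"dx":0,"dy":0,"dz":-1,"wx":0,"wy":0,"wz":0},{"dx":0,"dy":0,"dz":-1,"wx":0,"wy":0,"wz":0},{"dx":0,"dy":0,"dz":-1,"wx":0,"wy":0.7,"wz":0},{"dx":0,"dy":0,"dz":-1,"wx":0,"wy":0.7,"wz":0},{"dx":0,"dy":0,"dz":0,"wx":0,"wy":0,"wz":0}]'
python3 -c "
from h import *
plan(rest(16,0.1,90))"
```

```text
t: 40.65
eef_pos: [0.4956, -0.2862, 0.0107]
ee_rot: [-0.08, 0.997, -0.0, -0.0]
wrist_force: [0.9, -0.4, -0.3]
grip_width: 0.0679
gripper_force: 0.0
t: 41.15
eef_pos: [0.4961, -0.2865, 0.0113]
ee_rot: [-0.08, 0.997, -0.0, 0.0]
wrist_force: [0.8, 1.0, 2.7]
grip_width: 0.0539
gripper_force: 15.0
turn [-0.    0.    0.01] then shift [ 0.    0.02 -0.01] | tcp [ 0.4961 -0.2865  0.0113] -> [ 0.4959 -0.2861  0.0115]
t: 41.65
eef_pos: [0.4956, -0.2864, 0.1253]
ee_rot: [-0.08, 0.997, -0.0, 0.0]
wrist_force: [0.8, -0.4, -1.2]
grip_width: 0.0539
gripper_force: 15.0
t: 42.15
eef_pos: [0.5023, -0.2847, 0.2261]
ee_rot: [-0.082, 0.991, -0.01, -0.104]
wrist_force: [2.5, 0.1, -2.3]
grip_width: 0.0542
gripper_force: 15.0
turn [-0.03  0.01  0.03] then shift [-6.26 10.37  2.61] | tcp [ 0.5023 -0.2847  0.2261] -> [ 0.5986 -0.0064  0.1297]
```

```bash
python3 -m crank '[{"dx":-0.57,"dy":0.94,"dz":0,"wx":0,"wy":0,"wz":0},{"dx":-0.57,"dy":0.94,"dz":0,"wx":0,"wy":0,"wz":0},{"dx":-0.57,"dy":0.94,"dz":0,"wx":0,"wy":0,"wz":0},{"dx":-0.57,"dy":0.94,"dz":0,"wx":0,"wy":0,"wz":0},{"dx":-0.57,"dy":0.94,"dz":0,"wx":0,"wy":0,"wz":0}]' >/dev/null
python3 -m crank '[{"dx":-0.57,"dy":0.94,"dz":0,"wx":0,"wy":0,"wz":0},{"dx":-0.57,"dy":0.94,"dz":0,"wx":0,"wy":0,"wz":0},{"dx":-0.57,"dy":0.94,"dz":0,"wx":0,"wy":0,"wz":0},{"dx":-0.57,"dy":0.94,"dz":0,"wx":0,"wy":0,"wz":0},{"dx":-0.57,"dy":0.94,"dz":0,"wx":0,"wy":0,"wz":0}]' >/dev/null
python3 -m crank '[{"dx":-0.57,"dy":0.94,"dz":0,"wx":0,"wy":0,"wz":0},{"dx":0,"dy":0,"dz":0.8,"wx":0,"wy":0,"wz":0},{"dx":0,"dy":0,"dz":0.9,"wx":0,"wy":0,"wz":0},{"dx":0,"dy":0,"dz":0.5,"wx":0,"wy":0,"wz":0},{"dx":0,"dy":0,"dz":0,"wx":0,"wy":0,"wz":0}]'
python3 -c "
from h import *
plan(rest(20,0.3,45))"
```

```text
t: 43.65
eef_pos: [0.5952, -0.0084, 0.1354]
ee_rot: [-0.079, 0.991, -0.009, -0.106]
wrist_force: [0.3, 1.0, -1.4]
grip_width: 0.0536
gripper_force: 15.0
turn [-0.   -0.02  0.  ] then shift [-0.35  0.07  1.99] | tcp [ 0.5952 -0.0084  0.1354] -> [ 0.5931 -0.0071  0.0848]
```

```bash
python3 -m crank '[{"dx":-0.3,"dy":0.07,"dz":0.5,"wx":0,"wy":-0.02,"wz":0},{"dx":0,"dy":0,"dz":0.7,"wx":0,"wy":0,"wz":0},{"dx":0,"dy":0,"dz":0.4,"wx":0,"wy":0,"wz":0},{"dx":0,"dy":0,"dz":0.3,"wx":0,"wy":0,"wz":0},{"dx":0,"dy":0,"dz":0,"wx":0,"wy":0,"wz":0}]'
python3 -c "
from h import *
plan(rest(29,0.3,42.3))"
```

```text
t: 44.15
eef_pos: [0.5939, -0.0068, 0.0881]
ee_rot: [-0.08, 0.991, -0.009, -0.104]
wrist_force: [0.4, -0.0, -1.5]
grip_width: 0.054
gripper_force: 15.0
turn [-0.    0.01  0.01] then shift [-0.36 -0.01  0.24] | tcp [ 0.5939 -0.0068  0.0881] -> [ 0.6013 -0.0058  0.0803]
```

```bash
python3 -m crank '[{"dx":-0.13,"dy":0,"dz":0.1,"wx":0,"wy":0,"wz":0},{"dx":-0.12,"dy":0,"dz":0.08,"wx":0,"wy":0,"wz":0},{"dx":0,"dy":0,"dz":0,"wx":0,"wy":0,"wz":0}]'
python3 -m crank '[{"dx":-0.07,"dy":0,"dz":0,"wx":0,"wy":0,"wz":0},{"dx":0,"dy":0,"dz":0,"wx":0,"wy":0,"wz":0}]'
python3 -m crank '[{"dx":-0.05,"dy":0,"dz":0,"wx":0,"wy":0,"wz":0},{"dx":0,"dy":0,"dz":0,"wx":0,"wy":0,"wz":0}]'
python3 -c "
from h import *
plan(rest(29,0.3,42.3))"
```

```text
t: 44.45
eef_pos: [0.6001, -0.0057, 0.0831]
ee_rot: [-0.08, 0.991, -0.009, -0.103]
wrist_force: [0.1, -0.2, -1.9]
grip_width: 0.0537
gripper_force: 15.0
t: 44.65
eef_pos: [0.6015, -0.0056, 0.0829]
ee_rot: [-0.08, 0.991, -0.009, -0.103]
wrist_force: [0.3, 0.3, -1.8]
grip_width: 0.0537
gripper_force: 15.0
t: 44.85
eef_pos: [0.6025, -0.0054, 0.0826]
ee_rot: [-0.08, 0.991, -0.009, -0.103]
wrist_force: [-0.0, -0.3, -1.3]
grip_width: 0.0538
gripper_force: 15.0
turn [-0.01  0.02  0.01] then shift [ 0.03 -0.01  0.1 ] | tcp [ 0.6025 -0.0054  0.0826] -> [ 0.6013 -0.0058  0.0803]
```

```bash
python3 -m crank '[{"dx":-0.04,"dy":0,"dz":0.04,"wx":0,"wy":0.02,"wz":0},{"dx":0,"dy":0,"dz":0,"wx":0,"wy":0,"wz":0}]'
python3 -m crank '[{"dx":-0.05,"dy":0,"dz":0,"wx":0,"wy":0,"wz":0},{"dx":0,"dy":0,"dz":0,"wx":0,"wy":0,"wz":0}]'
python3 -m crank '[{"dx":-0.05,"dy":0,"dz":0,"wx":0,"wy":0,"wz":0},{"dx":0,"dy":0,"dz":0,"wx":0,"wy":0,"wz":0}]'
python3 -c "
from h import *
plan(rest(29,0.3,42.3))"
```

```text
t: 45.05
eef_pos: [0.6023, -0.0055, 0.0812]
ee_rot: [-0.08, 0.991, -0.009, -0.105]
wrist_force: [-5.0, -0.3, 0.9]
grip_width: 0.0539
gripper_force: 15.0
t: 45.25
eef_pos: [0.6024, -0.0054, 0.081]
ee_rot: [-0.08, 0.991, -0.009, -0.106]
wrist_force: [-8.5, 0.1, 3.9]
grip_width: 0.0537
gripper_force: 15.0
t: 45.45
eef_pos: [0.6025, -0.0054, 0.0808]
ee_rot: [-0.08, 0.991, -0.008, -0.108]
wrist_force: [-12.7, -1.5, 7.6]
grip_width: 0.0537
gripper_force: 15.0
turn [ 0.   -0.04  0.  ] then shift [ 0.05 -0.01  0.03] | tcp [ 0.6025 -0.0054  0.0808] -> [ 0.6013 -0.0058  0.0803]
```

Against the backstop. Seat it, release, rise and look.

```bash
python3 -m crank '[{"dx":0,"dy":0,"dz":0.03,"wx":0,"wy":0,"wz":0},{"dx":0,"dy":0,"dz":0.02,"wx":0,"wy":0,"wz":0},{"dx":0,"dy":0,"dz":0,"wx":0,"wy":0,"wz":0}]'
python3 -m crank '[{"dx":0,"dy":0,"dz":0,"wx":0,"wy":0,"wz":0},{"dx":0,"dy":0,"dz":0,"wx":0,"wy":0,"wz":0},{"dx":0,"dy":0,"dz":0,"wx":0,"wy":0,"wz":0},{"dx":0,"dy":0,"dz":-0.4,"wx":0,"wy":0,"wz":0},{"dx":0,"dy":0,"dz":-1,"wx":0,"wy":0,"wz":0}]' 74
python3 -m crank '[{"dx":0,"dy":0,"dz":-1,"wx":0,"wy":0,"wz":0},{"dx":0,"dy":0,"dz":-1,"wx":0,"wy":0,"wz":0},{"dx":-0.3,"dy":0,"dz":-1,"wx":0,"wy":-0.7,"wz":0},{"dx":-0.3,"dy":0,"dz":-1,"wx":0,"wy":-0.7,"wz":0},{"dx":-0.5,"dy":0,"dz":-1,"wx":0,"wy":0,"wz":0}]' >/dev/null
python3 -m crank '[{"dx":0,"dy":0,"dz":-1,"wx":0,"wy":0,"wz":0},{"dx":0,"dy":0,"dz":-1,"wx":0,"wy":0,"wz":0},{"dx":0,"dy":0,"dz":-0.5,"wx":0,"wy":0,"wz":0},{"dx":0,"dy":0,"dz":0,"wx":0,"wy":0,"wz":0},{"dx":0,"dy":0,"dz":0,"wx":0,"wy":0,"wz":0}]'
python3 -c "
from h import *
look('w7',[(.064,(-.08,.0675,.05)),(.036,(-.08,.0665,.05)),(.062,(.0685,.09,.13))])
c=cv2.imread('pics/w7.png')[20:270,110:450];cv2.imwrite('pics/w7c.png',cv2.resize(c,None,fx=2,fy=2))"
```

```text
t: 45.75
eef_pos: [0.6024, -0.0055, 0.0801]
ee_rot: [-0.079, 0.991, -0.008, -0.107]
wrist_force: [-13.4, -0.0, 12.2]
grip_width: 0.0536
gripper_force: 15.0
t: 46.25
eef_pos: [0.6113, -0.0036, 0.113]
ee_rot: [-0.08, 0.991, -0.009, -0.106]
wrist_force: [0.4, 0.4, -0.7]
grip_width: 0.0741
gripper_force: 0.0
t: 47.25
eef_pos: [0.6572, 0.0037, 0.2964]
ee_rot: [-0.08, 0.997, -0.0, -0.0]
wrist_force: [-0.2, 1.2, -0.3]
grip_width: 0.074
gripper_force: 0.0
4616 z 64.48072720678924 [29.3  0.  54.1 76.4 89.9] ext [[-8.5, -26.4], [66.0, 26.4]]
1738 z 36.434276416706 [-18.7   0.1  24.5  62.1   0.2] ext [[-30.7, -30.2], [-7.9, 30.4]]
2961 z 62.27075586666355 [ 74.9  -0.7 239.7  13.   89.6] ext [[68.8, -117.7], [81.1, 116.6]]
```

View pics/w7c.png

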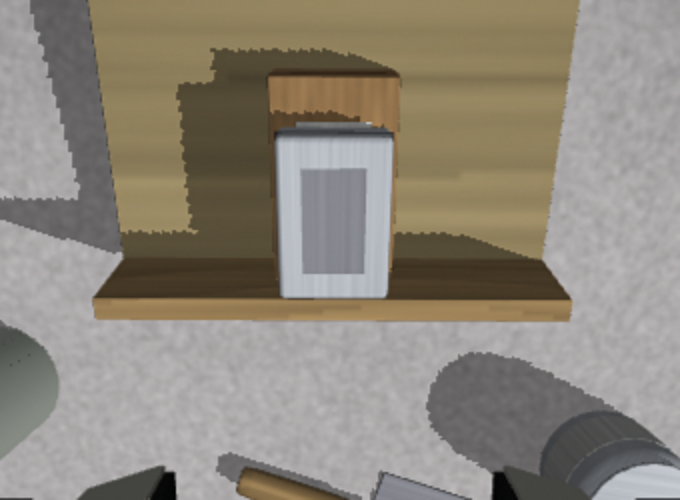

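The tin (333,215) lies centred on the pastel box, both ends against the backstop. They agree within 0.1 mm in y and within 0.3° of square. The arm is clear, so I hand in.

```bash
python3 -c "
from station import order
print(order.close_job())"
```

```text
the job is handed in; nothing more can be done
None
```

The job is handed in at about 47 s: the sketch box is square on the middle of the board, the pastel box and the tin are stacked and centred against the backstop, and the brush jar, paint tin and glue bottle were not touched.

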